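# Nest the empty record trays and lock the transport catch

## Robot

A 6-joint arm with a two-finger parallel gripper is mounted at the origin on the work surface. World frame = base frame: x ahead of the robot, y to its left, z up, the work surface at z = 0. Lengths are in m, angles in degrees, forces in N, time in s.
With the tool pointing down it reaches from about 0.25 to 0.725 m from the base axis. Payload 4 kg.
Tool frame: the origin (TCP) lies at the very end of the fingers, on their centre line; the grasp point (between the pads) lies 19 mm behind it; z points along the fingers, y is the line along which they close (so a half turn about z gives the same grasp; the last joint's range is limited). The gripper opens to 85 mm and grips with 20 to 120 N. Pads are 22 mm wide; open, the fingers measure 114 mm over their backs; the gripper's body (76 mm by 85 mm) begins 54 mm behind the grasp point. The pads swing forward as they close: fully open they stand 13 mm farther back than shut.
Start: joints at [-75.287, 13.785, 0.286, 76.501, 0, 90], TCP at [0.127, -0.484, 0.231] pointing down, gripper open.
Joint ranges: [-155.79, 155.79], [-60.16, 107.12], [-62.33, 73.08], [-114, 123.19], [-81.49, 82.49], [-180, 180]. Speed limits (degrees/s): [159.86, 159.86, 180, 180, 180, 180].

## Interface

Orientations are given as [roll, pitch, yaw] about the fixed x, y, z axes, in that order (R = Rz(yaw) Ry(pitch) Rx(roll)).
In Python, from plant import robot, cams, ticket gives the robot as it stands. The module is installed in compiled form; this text tells all that it offers.
- The arm moves only by the tool step_arm, never from a script. Its argument "increments" is a list that holds one entry, the list of rows, each a list of 6 numbers: the shift along the tool's x, y, z normalised to -1 to 1, where 1 is 0.03 m, then the turn, a rotation vector about the tool's x, y, z normalised to -1 to 1, where 1 is 0.08 rad. A call has 1 to 8 rows; each row shifts and turns the commanded pose from where the row before left it, along the tool's axes as they then stand; what a row does not reach is not made up. A row lasts 1/10 s, in which the tool goes at most 50 mm and 8.59 degrees, less where a joint would pass 70% of its speed; a pose out of reach is approached as far as the arm can. A call with a number of a shift or a turn outside -1 to 1 is refused whole. A call with a gripper value outside its range is refused whole. "grip" is the closure, from 0 (fully open) to 1 (shut), set as the call begins (left out, the last holds). The fingers move at their own pace and stop on an object; the grip force is fixed at half the most. Time passes only in rows, so rows that do not move let the fingers close. It gives the time, the measured TCP pose, the force, the opening and the grip force at its end, in the units of the state.
- robot.get_state(): the state, without advancing time (a new reading comes with each control period).
- cams.read_camera(name): name is "scene" or "top"; returns the picture (420x560x3 uint8, red, green, blue); there is no depth.
- cams.camera_info(name): a dict with "mtx" (3x3 intrinsics, pixels), "k1" (the pictures are not rectified: a ray, as slopes to the right and down, at radius r is drawn at 1 + k1 r^2 times it, then the intrinsics apply), "rvec" (rotation vector, rad) and "tvec" (3), from world to camera coordinates, as OpenCV has them. Camera axes: x right, y down, z forward; pixel columns grow to the right and rows downward; lengths in m; the calibration is good to about 2 mm. A picture is of the moment at which its call begins. camera_info takes no time and is no camera call.
- ticket.finish_job(): hands the job in; it is judged then, once.
The state is a dict: "time": time; "joint_positions": joint angles; "joint_velocities": joint speeds; "joint_efforts": joint torques, N m; "tool_pos": TCP position; "ee_rot": TCP orientation; "ft_force": force on the tool from outside, world axes, zero at the start; "wrist_torque": the same for the moment, N m; "opening": opening from 0.0 (shut) to 1.0 (fully open); "finger_force": force on a finger pad.
Only numpy, scipy, OpenCV 4.12 (cv2) and the standard library are available. Lean on these libraries where they do the work, as an engineer would, in place of code of your own. Each camera call takes 0.05 s, during which the arm holds its last target. There are 200 camera calls.

## Task

Pack the empty archive trays for transport: swing the cradle's catch fully open, nest the middle tray in the large tray standing in the cradle, then the small tray in the middle one, each set down flat on the floor of the one around it and not dropped. Then swing the catch fully closed over the nest, let go, and leave everything else on the table as it stands.

Things in the scene. Friction and masses are not known exactly. Their poses are not given: they have to be found in the camera images.
- cradle: fixed dark steel cradle (base 222 x 152 mm, 8 mm thick, with a lip 24 mm high all round) that holds the large tray. Origin: centre of the base's underside on the table; x along its length, y towards the catch's post, z up. The post stands outside the lip at y = +95 mm.
- catch (a joint): angle of the cradle's catch about its vertical post, 0 to 1.571 rad. 0 = closed: the arm points to the cradle's -y, over the tray's mouth and in the way of anything lowered in; 1.571 = open: it points along the cradle's +x, beside the tray. Growing = counter-clockwise seen from above. Stops at both ends, slight friction (about 1 to 2 N at the knob), stays where it is left.
- catch_pivot (a point): point on the post's axis, 89 mm above the table, at the underside of the catch's arm
- catch_knob (a point): top centre of the catch's upright black cylindrical knob (30 mm across, 62 mm high, top 152 mm above the table), 70 mm from the post's axis on a steel rod 10 mm thick whose centre is 96 mm above the table. Pinch it from above and turn the hand with the arm (held at a fixed angle it slips a little along the pads), or push it sideways.
- large_tray: large open greyboard tray without a tab, 200 (x) x 130 (y) x 70 mm high, walls and floor 4 mm, loose in the cradle on its 8 mm base with 3 mm play (rim 78 mm above the table). Origin: centre of its underside; z up.
- middle_tray: middle open greyboard tray, 176 (x) x 106 (y) x 66 mm high to the rim, walls 4 mm, floor 4 mm, 0.18 to 0.29 kg. It fits the large tray with 8 mm play on every side, either way round, its long side along the large tray's long side. A wooden pull tab stands on its -x end wall. Origin: centre of its underside; z up.
- middle_tab (a point): top centre of the middle tray's pull tab: 10 mm thick along the tray's x, 28 mm wide along y, rising 44 mm above the rim, at x = -84 mm, y = 0, top 110 mm above the tray's underside. Grip it from above across its thickness, the fingertips above the rim.
- small_tray: small open greyboard tray, 152 (x) x 82 (y) x 58 mm high to the rim, walls 4 mm, floor 4 mm, 0.12 to 0.20 kg. It fits the middle tray with 7 to 8 mm play on every side, either way round; with its tab at the other end from the middle tray's tab the fingers have room. Origin: centre of its underside; z up.
- small_tab (a point): top centre of the small tray's pull tab, of the same form (10 x 28 mm, 44 mm above the rim): at x = -72 mm, y = 0, top 102 mm above the tray's underside
- tape_roll: bystander: flat paper-coloured tape roll lying down, 84 mm across, 25 high. Origin: centre of its underside
- stamp: bystander: dark wooden hand stamp, 44 mm across, 62 high. Origin: centre of its underside
- pencil_cup: bystander: grey plastic cup with pencils, 72 mm across, 150 high over the pencils. Origin: centre of its underside
- paste_jar: bystander: closed jar with a black lid, 64 mm across, 85 high. Origin: centre of its underside
- weight: bystander: dark steel paperweight, 50 x 90 x 30 mm, with a small brass button, 50 mm over all. Origin: centre of its underside
There are look-alikes about, which are no part of the job. Leave any pink or purple look-alike of the small_tray alone.

How it is judged (in metres and radians):
On the way, in this order (a step that is already met when the one before it is completed fails the run):
1. the catch is swung fully open (past 1.35 rad) (value of joint catch above 1.35 rad), for 0.1 s.
2. the middle tray lies flat on the large tray's floor (z of middle_tray in the frame of large_tray between 0 and 0.01 m and horizontal distance between middle_tray and large_tray below 0.016 m and angle between middle_tray's own z axis and vertical below 0.06 rad), for 0.2 s.
3. the small tray lies flat on the middle tray's floor, which still lies in the large one (all of step 2 and z of small_tray in the frame of middle_tray between 0 and 0.01 m and horizontal distance between small_tray and middle_tray below 0.016 m and angle between small_tray's own z axis and vertical below 0.06 rad), for 0.2 s.
At the end, for the whole second after the job is handed in: Large tray flat in the cradle (16 mm off centre, 6 mm up at most); middle in large, small in middle: each underside at most 10 mm above that of the tray around it, centres within 16 mm, all level within 0.06 rad and at rest (below 0.02 m/s); catch closed (below 0.2 rad) (all of step 3 and horizontal distance between large_tray and cradle below 0.016 m and z of large_tray in the frame of cradle below 0.014 m and angle between large_tray's own z axis and vertical below 0.06 rad and value of joint catch below 0.2 rad and linear speed of each of large_tray, middle_tray, small_tray below 0.02 m/s); the robot touches nothing.
It fails at once if the middle tray falls freely (faster than 0.5 m/s out of the fingers) (linear speed of middle_tray above 0.5 m/s and contact force between the fingers and middle_tray below 0.05 N).
It fails at once if the small tray falls freely (faster than 0.5 m/s out of the fingers) (linear speed of small_tray above 0.5 m/s and contact force between the fingers and small_tray below 0.05 N).
It fails at once if a bystander (tape roll, stamp, pencil cup, paste jar, weight) is pushed more than 30 mm from its place (distance of any of tape_roll, stamp, pencil_cup, paste_jar, weight from where it was at the start of the episode above 0.03 m).
It also fails if it takes over 72 s, if anything falls off the work surface, if the arm or the gripper's body presses on something with over 40 N, if the wrist force passes 120 N, or if a joint passes its speed limit or range.

## Working session

There is one attempt and no reset: what is moved stays moved. The work goes in short steps, Python scripts to look and compute and a tool call to move; the robot and the scene stay as the last step left them, time stands still between calls to the robot, and variables do not carry over. Pictures are saved under pics/ and viewed, at most 11 in all, crops included, and the job is handed in when it is done.

Besides the shell and the picture viewer there is one more tool, called after "Emit:" by a JSON object that holds its "name" and its "arguments". step_arm: Moves the arm, as the interface text tells. Scaled input: -1 to 1 covers 0.03 m each way for a shift and 0.08 rad each way for a turn. Its arguments: {"type":"object","properties":{"increments":{"type":"array","items":{"type":"array","items":{"type":"array","items":{"type":"number"}}}},"grip":{"type":"number"}},"required":["increments"]}

```bash
mkdir -p pics
cat > h.py <<'E'
import numpy as np, cv2
from plant import robot, cams, ticket
def cam(n):
    i=cams.camera_info(n); R=cv2.Rodrigues(np.array(i["rvec"],float))[0]; return np.array(i["mtx"],float),float(i["k1"]),R,np.array(i["tvec"],float).ravel()
def p2w(n,uv,z):
    "pixels -> world points on plane z"
    M,k,R,t=cam(n); uv=np.array(uv,float).reshape(-1,1,2)
    s=cv2.undistortPoints(uv,M,np.array([k,0,0,0.]),None,None,None).reshape(-1,2)
    d=np.c_[s,np.ones(len(s))]@R; c=-R.T@t
    z=np.broadcast_to(z,len(s)); return c+d*((z-c[2])/d[:,2])[:,None]
def w2p(n,P):
    M,k,R,t=cam(n); return cv2.projectPoints(np.array(P,float).reshape(-1,1,3),R,t,M,np.array([k,0,0,0.]))[0].reshape(-1,2)
def shot(n,f=None):
    im=cams.read_camera(n)[:,:,::-1].copy()
    if f: cv2.imwrite(f,im)
    return im
E
python3 - <<'E'
from h import *
for n in("scene","top"):
    im=shot(n); cv2.imwrite(f"pics/{n}0.png",cv2.resize(im,(800,600),interpolation=cv2.INTER_CUBIC)); cv2.imwrite(f"{n}0raw.png",im)
    M,k,R,t=cam(n); print(n,M.round(1).tolist(),k,(-R.T@t).round(3))
print(robot.get_state())
E
```

```text
scene [[432.6, 0.0, 280.4], [0.0, 432.6, 215.9], [0.0, 0.0, 1.0]] 0.0008001691177184659 [ 0.887 -0.688  0.905]
top [[397.8, 0.0, 279.0], [0.0, 397.8, 206.6], [0.0, 0.0, 1.0]] -0.055272672730630766 [ 0.397 -0.009  1.245]
{'time': 0.1, 'joint_positions': array([-7.52861881e+01,  1.38272783e+01,  2.22948743e-01,  7.65028228e+01,
       -2.67860616e-04,  9.00003919e+01]), 'joint_velocities': array([ 0.03869905, -0.14309334,  0.25723064,  0.05132351, -0.14813856,
        0.05656471]), 'joint_efforts': array([-6.84640509e-04, -3.73137438e+01,  2.53010291e+01,  1.09180095e-02,
        6.52511858e-05, -8.56595008e-07]), 'tool_pos': array([ 0.12685182, -0.48306153,  0.23051735]), 'ee_rot': array([-1.79892848e+02,  2.68593034e-04,  1.47134205e+01]), 'ft_force': array([-0.01217278, -0.40599721,  0.01464849]), 'wrist_torque': array([-0.00764412,  0.01272618,  0.06434362]), 'finger_force': 0.0, 'opening': 1.0007709260361395}
```

View pics/top0.png

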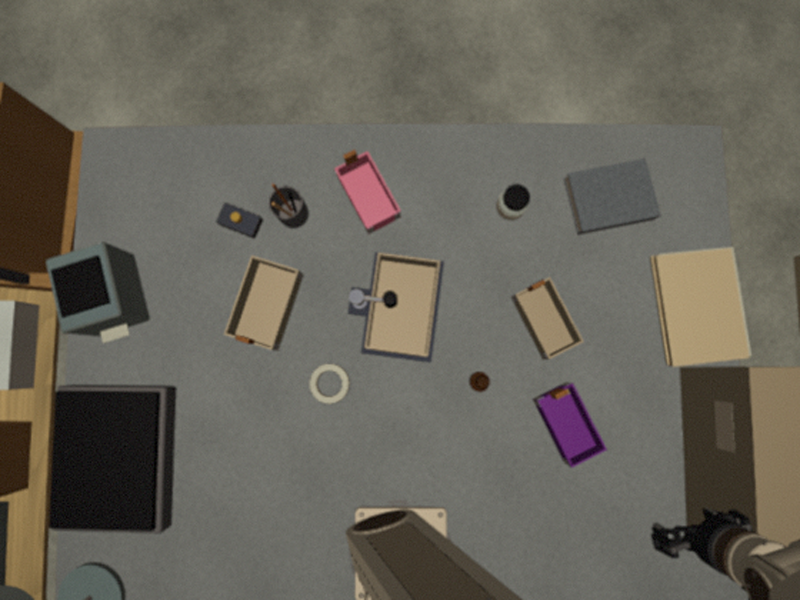

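View pics/scene0.png

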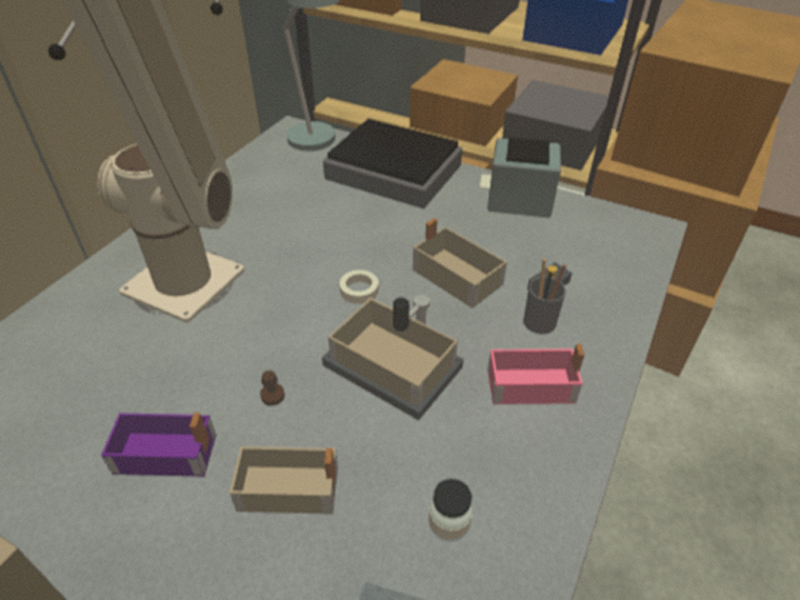

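Run:
```python
from h import *
T=cv2.imread("top0raw.png");S=cv2.imread("scene0raw.png")
def crop(I,x,y,w,h,s):
    c=cv2.resize(I[y:y+h,x:x+w],(w*s,h*s),interpolation=cv2.INTER_CUBIC); c=cv2.convertScaleAbs(c,alpha=1.3,beta=15)
    for u in range(-(-x//10)*10,x+w,10):
        cv2.line(c,((u-x)*s,0),((u-x)*s,6 if u%50 else 14),(0,255,255),1)
        if u%20==0: cv2.putText(c,str(u),((u-x)*s-8,20),0,.33,(0,255,255),1)
    for v in range(-(-y//10)*10,y+h,10):
        cv2.line(c,(0,(v-y)*s),(6,(v-y)*s),(0,255,0),1); cv2.putText(c,str(v),(8,(v-y)*s+4),0,.33,(0,255,0),1)
    return c
a=np.hstack([crop(T,150,170,66,85,4),crop(T,242,170,72,85,4),crop(T,352,185,58,85,4)])
b=np.hstack([crop(S,283,150,76,66,3),crop(S,222,203,110,66+18,3)[:198+54],crop(S,158,308,80,66,3)] ) if 0 else None
bs=[crop(S,283,150,76,84,3),crop(S,222,203,106,84,3),crop(S,158,300,80,84,3)]
b=np.hstack(bs); w=max(a.shape[1],b.shape[1])
pad=lambda i:cv2.copyMakeBorder(i,0,0,0,w-i.shape[1],0)
o=np.vstack([pad(a),pad(b)])[:600]; print(o.shape); cv2.imwrite("pics/crop.png",o)
```

```text
(592, 786, 3)
```

View pics/crop.png

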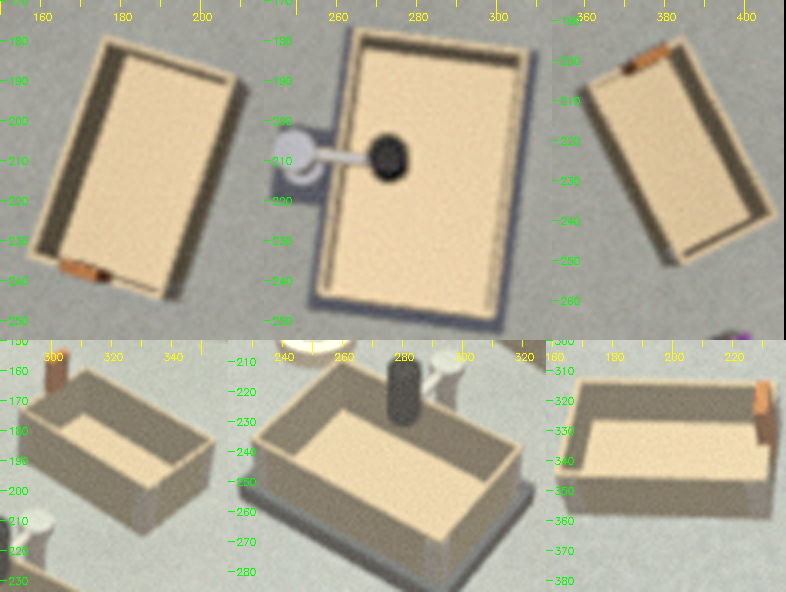

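```bash
cat > fit.py <<'E'
from h import *
from scipy.optimize import least_squares
def fit(L,W,z,top,scene,g,fz=None):
    "corners ordered (-,+),(+,+),(+,-),(-,-) in tray frame; None to skip"
    c=np.array([[-L,W],[L,W],[L,-W],[-L,-W]])/2
    def P(q):
        a=q[2];R=np.array([[np.cos(a),-np.sin(a)],[np.sin(a),np.cos(a)]]); return np.c_[c@R.T+q[:2],np.full(4,z)]
    def f(q):
        r=[]
        for n,o in(("top",top),("scene",scene)):
            p=w2p(n,P(q)); r+=[(p[i]-o[i]) for i in range(4) if o[i] is not None]
        return np.concatenate(r)
    s=least_squares(f,g,loss="soft_l1"); return s.x,f(s.x).reshape(-1,2).round(1).tolist()
E
python3 - <<'E'
from fit import *
rad=np.radians
# middle: -x = tab end
print("M",*fit(.176,.106,.066,[(157,234.2),(176.5,179.3),(209.2,188.5),(190,244.5)],[(289.7,172),(312,159.3)[:0] or None,(354.3,183.3),None],[.42,.25,0]) if 0 else "")
def go(nm,L,W,z,t,s,a0,g):
    x,r=fit(L,W,z,t,s,[*g,a0]); print(nm,x[:2].round(4),np.degrees(x[2]).round(2),r)
    return x
c=lambda uv,z:p2w("top",uv,z)[0,:2]
# order (-,+),(+,+),(+,-),(-,-)
t=[(157,234.2),(176.5,179.3),(209,188.5),(190,244.3)]
s=[(289.7,172),(332.7,199),(354.3,183.3),(312,159.3)]
m=go("mid",.176,.106,.066,t,s,rad(-18),c((184,212),.066))
t=[(255.5,243.5),(264,177),(308.2,182.5),(300.2,250)]
s=[(260.3,210.3),(320,238.3),(292.7,270.3),(230.3,235.7)]
print(p2w("scene",s,.078).round(3)[:,:2].tolist(),p2w("top",t,.078).round(3)[:,:2].tolist())
l=go("large",.2,.13,.078,t,s,rad(-7),c((281,213),.078))
# small: tab end at top-left => -x ; (-,+): 
t=[(385.5,194.5),(359.5,207),(385.5,250.5),(408.5,238.2)]
s=[(168,313.3),(233.7,313.7),(232.7,346.7),(161.7,346.7)]
print(p2w("scene",s,.058).round(3)[:,:2].tolist(),p2w("top",t,.058).round(3)[:,:2].tolist())
# small tray -x end points up-left in image (world +x): yaw ~ 180+..
t2=[(408.5,238.2)]
tt=[(385.5,194.5),(408.5,238.2),(385.5,250.5),(359.5,207)]
# world pts from scene to see matching
sm=p2w("scene",s,.058); tm=p2w("top",tt,.058)
so=[s[int(np.argmin(np.linalg.norm(sm[:,:2]-q[:2],axis=1)))] for q in tm]
go("small",.152,.082,.058,tt,so,rad(-152),c((385,222),.058))
print("post",p2w("top",[(247.5+0,207.5)],.1).round(4),"knob",p2w("top",[(273.5,209)],.152).round(4), "knob scene",p2w("scene",[(281,209.5)],.152).round(4))
print("tabM",p2w("top",[(171,237)],.110).round(3),"tabS",p2w("top",[(376,199.5)],.102).round(3))
for nm,uv in (("tape",(230,268)),("stamp",(336,266)),("cup",(201,143)),("jar",(361,138))): print(nm,p2w("top",[uv],.05).round(3))
E
```

```text
M
mid [0.5268 0.291 ] -16.99 [[0.1, -0.0], [-0.6, -0.6], [-0.1, 0.2], [0.4, 0.4], [21.0, -13.3], [21.6, -15.8], [-22.3, 16.5], [-23.9, 13.9]]
[[0.439, 0.068], [0.629, 0.047], [0.613, -0.081], [0.417, -0.053]] [[0.431, 0.072], [0.628, 0.048], [0.612, -0.084], [0.412, -0.059]]
large [ 0.5222 -0.0048] -7.41 [[-0.3, -0.3], [0.4, -0.4], [-0.6, -0.4], [-0.9, -1.0], [-1.6, -1.9], [0.0, 0.2], [-0.2, 0.2], [-1.4, 0.4]]
[[0.41, -0.311], [0.543, -0.242], [0.585, -0.313], [0.45, -0.384]] [[0.579, -0.319], [0.541, -0.239], [0.41, -0.313], [0.447, -0.384]]
small [ 0.4958 -0.3127] -152.19 [[-1.7, -1.2], [0.2, -0.4], [-0.5, 0.3], [0.7, -1.1], [-0.9, -0.5], [-1.0, -0.2], [-0.4, 0.4], [0.7, -0.2]]
post [[0.5342 0.0942 0.1   ]] knob [[0.5238 0.0175 0.152 ]] knob scene [[0.5245 0.0275 0.152 ]]
tabM [[0.448 0.312 0.11 ]] tabS [[ 0.557 -0.279  0.102]]
tape [[0.359 0.149 0.05 ]]
stamp [[ 0.365 -0.166  0.05 ]]
cup [[0.742 0.246 0.05 ]]
jar [[ 0.757 -0.251  0.05 ]]
```

```bash
cat > plan.py <<'E'
"rows for straight moves, tool pointing down: usage plan.py [c] x y z yaw [/ x y z yaw]...; starts from measured pose or, with c, from saved end of last plan"
import sys,json,numpy as np
from scipy.spatial.transform import Rotation as Ro
from h import robot
a=sys.argv[1:]; c=a[0]=="c"; a=a[1:] if c else a
if c: p,R=json.load(open("end.json")); p=np.array(p); R=Ro.from_rotvec(R)
else: s=robot.get_state(); p=s["tool_pos"].copy(); R=Ro.from_euler("xyz",s["ee_rot"],degrees=True)
vmax=1.0
rows=[]
for w in " ".join(a).split("/"):
    w=[float(x) for x in w.split()]; f=w[4] if len(w)>4 else 1.0
    T=np.array(w[:3]); RT=Ro.from_euler("xyz",[180,0,w[3]],degrees=True)
    n=max(1,int(np.ceil(max(np.linalg.norm(T-p)/.03/f,np.linalg.norm((R.inv()*RT).as_rotvec())/.08/f)-.02)))
    for i in range(n):
        k=n-i; r=np.r_[R.inv().apply((T-p)/k)/.03,(R.inv()*RT).as_rotvec()/k/.08]
        r=np.clip(r.round(2),-1,1)+0.0; rows.append(r.tolist()); p=p+R.apply(r[:3]*.03); R=R*Ro.from_rotvec(r[3:]*.08)
json.dump([p.tolist(),R.as_rotvec().tolist()],open("end.json","w"))
for i in range(0,len(rows),8): print(json.dumps([[[float("%g"%v) if v%1 else int(v) for v in r] for r in rows[i:i+8]]]).replace(" ",""))
print(len(rows),p.round(4),R.as_euler("xyz",degrees=True).round(2))
E
python3 - <<'E'
from fit import *
x,r=fit(.176,.106,.066,[(157,234.2),(176.5,179.3),(209,188.5),(190,244.3)],[(312,159.3),(354.3,183.3),(332.7,199),(289.7,172)],[.527,.291,-.3]);print(x[:2].round(4),np.degrees(x[2]),r)
print(w2p("scene",[[.5344,.0894,z] for z in(.1,.12,.14)]),w2p("scene",[[.5254,.02,.152]]),w2p("top",[[.5254,.02,.152],[.5344,.0894,.12]]))
E
python3 plan.py 0.525 0.020 0.225 -77
```

```text
[0.5278 0.2917] -17.495331394927785 [[-0.4, -0.6], [-0.6, -1.0], [-0.2, 0.1], [-0.1, 0.1], [-0.6, -0.7], [0.3, 0.1], [-0.6, 0.8], [-1.1, 1.0]]
[[294.56866658 210.80216075]
 [294.78575336 205.37545223]
 [295.0081153  199.81696695]] [[279.96203395 211.39602175]] [[272.59532418 208.40995039]
 [248.57595717 206.59031783]]
[[[0.78,-0.58,0.01,0,0,0.91],[0.73,-0.64,0.01,0,0,0.91],[0.68,-0.69,0.01,0,0,0.91],[0.63,-0.74,0.01,0,0,0.91],[0.58,-0.78,0.01,0,0,0.91],[0.52,-0.82,0.01,0,0,0.91],[0.46,-0.86,0.01,0,0,0.91],[0.39,-0.89,0.01,0,0,0.91]]]
[[[0.33,-0.92,0.01,0,0,0.91],[0.26,-0.94,0.01,0,0,0.91],[0.19,-0.95,0.01,0,0,0.91],[0.12,-0.96,0.01,0,0,0.91],[0.05,-0.97,0.01,0,0,0.91],[-0.02,-0.97,0.01,0,0,0.91],[-0.09,-0.97,0.01,0,0,0.91],[-0.16,-0.96,0.01,0,0,0.91]]]
[[[-0.23,-0.94,0.01,0,0,0.91],[-0.3,-0.93,0.01,0,0,0.91],[-0.36,-0.9,0.01,0,0.01,0.91],[-0.43,-0.87,0.01,0,0,0.91],[-0.49,-0.84,0,0,0.01,0.9],[-0.55,-0.81,0.01,0,0,0.91]]]
22 [0.5252 0.02   0.2249] [-1.7999e+02  2.0000e-02 -7.7010e+01]
```

The trays fit the description in size: the middle one is at view pixel (265,303), the large one at (402,305). For the small tray, the greyboard at (548,318) is the one meant, because its fit matches 152x82 mm. The pink (367,190) and purple (570,423) trays are look-alikes. The enlarged crop confirms this.

Emit:
{"name": "step_arm", "arguments": {"increments": [[[0.78, -0.58, 0.01, 0, 0, 0.91], [0.73, -0.64, 0.01, 0, 0, 0.91], [0.68, -0.69, 0.01, 0, 0, 0.91], [0.63, -0.74, 0.01, 0, 0, 0.91], [0.58, -0.78, 0.01, 0, 0, 0.91], [0.52, -0.82, 0.01, 0, 0, 0.91], [0.46, -0.86, 0.01, 0, 0, 0.91], [0.39, -0.89, 0.01, 0, 0, 0.91]]], "grip": 0}}

```text
time: 0.9
tool_pos: [0.2721, -0.2996, 0.2286]
ee_rot: [-180.0, 0.0, -18.8]
ft_force: [-0.4, -0.4, 0.2]
opening: 0.996
finger_force: 0.0
```

Emit:
{"name": "step_arm", "arguments": {"increments": [[[0.33, -0.92, 0.01, 0, 0, 0.91], [0.26, -0.94, 0.01, 0, 0, 0.91], [0.19, -0.95, 0.01, 0, 0, 0.91], [0.12, -0.96, 0.01, 0, 0, 0.91], [0.05, -0.97, 0.01, 0, 0, 0.91], [-0.02, -0.97, 0.01, 0, 0, 0.91], [-0.09, -0.97, 0.01, 0, 0, 0.91], [-0.16, -0.96, 0.01, 0, 0, 0.91]]]}}

```text
time: 1.7
tool_pos: [0.3126, -0.2325, 0.2327]
ee_rot: [-172.9, 1.1, -42.1]
ft_force: [-0.1, -0.4, -1.0]
opening: 1.002
finger_force: 0.0
```

Emit:
{"name": "step_arm", "arguments": {"increments": [[[-0.23, -0.94, 0.01, 0, 0, 0.91], [-0.3, -0.93, 0.01, 0, 0, 0.91], [-0.36, -0.9, 0.01, 0, 0.01, 0.91], [-0.43, -0.87, 0.01, 0, 0, 0.91], [-0.49, -0.84, 0, 0, 0.01, 0.9], [-0.55, -0.81, 0.01, 0, 0, 0.91], [0, 0, 0, 0, 0, 0]]]}}

```text
time: 2.4
tool_pos: [0.2325, -0.1994, 0.2649]
ee_rot: [-164.9, 5.7, -55.5]
ft_force: [0.2, -0.5, 0.3]
opening: 0.996
finger_force: 0.0
```

```bash
python3 plan.py 0.5254 0.020 0.16 -77 / 0.5254 0.020 0.115 -77 0.6
python3 - <<'E'
from h import *
s=robot.get_state();print(s["time"],s["tool_pos"].round(4),s["ee_rot"].round(2))
E
```

```text
[[[-0.01,-0.83,0.51,-0.23,0.14,0.35],[-0.04,-0.84,0.49,-0.23,0.14,0.35],[-0.07,-0.85,0.47,-0.23,0.14,0.35],[-0.1,-0.86,0.46,-0.23,0.14,0.34],[-0.13,-0.86,0.44,-0.23,0.14,0.35],[-0.16,-0.87,0.42,-0.23,0.14,0.34],[-0.18,-0.87,0.41,-0.23,0.14,0.35],[-0.21,-0.87,0.39,-0.23,0.14,0.34]]]
[[[-0.24,-0.87,0.37,-0.23,0.14,0.35],[-0.27,-0.87,0.35,-0.24,0.14,0.34],[-0.3,-0.87,0.33,-0.23,0.15,0.35],[-0.32,-0.87,0.3,-0.24,0.14,0.34],[-0.36,-0.86,0.29,-0.23,0.15,0.35],[0,0,0.5,0,0,0],[0,0,0.5,0,0,0],[0,0,0.5,0,0,0]]]
16 [0.5253 0.0201 0.115 ] [-1.7998e+02 -2.0000e-02 -7.7010e+01]
2.4 [ 0.2325 -0.1994  0.2649] [-164.92    5.67  -55.5 ]
```

Run:
```python
from h import *
s=robot.get_state();print(s["joint_positions"].round(1),s["joint_velocities"].round(1),s["joint_efforts"].round(1),s["ft_force"],s["wrist_torque"])
im=shot("scene","sc1.png"); cv2.imwrite("pics/sc1.png",im)
s=robot.get_state();print(s["joint_positions"].round(1),s["tool_pos"],s["ee_rot"])
```

```text
[-55.6  -5.7 -17.8  83.6  15.1 179.9] [ 1.5  1.7  0.9 -3.5 -0.  -0. ] [ -0.3 -20.3  24.4   1.3   0.8   0. ] [ 0.20348856 -0.45926989  0.32845726] [-0.24584536  0.16507001 -0.01877089]
[-55.5  -5.7 -17.8  83.5  15.1 179.9] [ 0.23340408 -0.2001334   0.26472633] [-164.92191812    5.58109264  -55.43073687]
```

View pics/sc1.png

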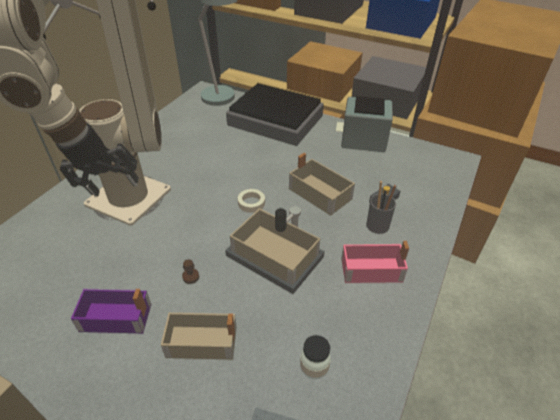

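Joint 6 hit its limit (q6 = q1 + 180 - yaw), and nothing was touched. I'll use yaws around +80 to +170 instead.

```bash
python3 plan.py 0.28 -0.21 0.24 -30 / 0.5254 0.020 0.225 80
```

```text
[[[0.18,-0.12,0.14,-0.5,0.07,-0.81],[0.18,-0.12,0.13,-0.5,0.07,-0.81],[0.19,-0.11,0.13,-0.5,0.06,-0.81],[0.19,-0.11,0.13,-0.5,0.07,-0.81],[0.2,-0.1,0.12,-0.5,0.06,-0.81],[0.21,-0.09,0.12,-0.5,0.07,-0.81],[0.21,-0.07,0.13,-0.5,0.06,-0.81],[0.14,-0.45,0.02,0,0,-1]]]
[[[0.17,-0.43,0.02,0,0,-1],[0.2,-0.42,0.02,0,0,-1],[0.24,-0.4,0.02,0,0,-1],[0.27,-0.38,0.02,0,0,-1],[0.3,-0.36,0.02,0,0,-1],[0.33,-0.33,0.02,0,0,-1],[0.35,-0.31,0.02,0,0,-1],[0.38,-0.28,0.02,0,0,-1]]]
[[[0.4,-0.25,0.02,0,0,-1],[0.41,-0.21,0.02,0,0,-1],[0.43,-0.18,0.02,0,0,-1],[0.44,-0.15,0.02,0,0,-1],[0.45,-0.11,0.02,0,0,-1],[0.46,-0.07,0.02,0,0,-1],[0.47,-0.04,0.02,0,0,-1],[0.47,0,0.02,0,0,-1]]]
[[[0.47,0.04,0.02,0,0,-1],[0.46,0.08,0.02,0,0,-1],[0.45,0.11,0.02,0,0,-1],[0.44,0.15,0.02,0,0,-1],[0.43,0.18,0.03,0,0,-1],[0.42,0.22,0.02,0,0,-1],[0.4,0.25,0.03,0,0,-1]]]
31 [0.5255 0.0201 0.2249] [-1.8e+02 -1.0e-02  8.0e+01]
```

Emit:
{"name": "step_arm", "arguments": {"increments": [[[0.18, -0.12, 0.14, -0.5, 0.07, -0.81], [0.18, -0.12, 0.13, -0.5, 0.07, -0.81], [0.19, -0.11, 0.13, -0.5, 0.06, -0.81], [0.19, -0.11, 0.13, -0.5, 0.07, -0.81], [0.2, -0.1, 0.12, -0.5, 0.06, -0.81], [0.21, -0.09, 0.12, -0.5, 0.07, -0.81], [0.21, -0.07, 0.13, -0.5, 0.06, -0.81]]]}}

```text
time: 3.15
tool_pos: [0.2817, -0.2099, 0.2394]
ee_rot: [179.9, 0.0, -29.7]
ft_force: [-0.9, -0.2, 0.4]
opening: 0.998
finger_force: 0.0
```

```bash
python3 plan.py 0.5254 0.020 0.225 80
```

```text
[[[0.14,-0.45,0.02,0,0,-1],[0.17,-0.43,0.02,0,0,-1],[0.2,-0.42,0.02,0,0,-1],[0.24,-0.4,0.02,0,0,-1],[0.27,-0.38,0.02,0,0,-1],[0.3,-0.36,0.02,0,0,-1],[0.33,-0.33,0.02,0,0,-1],[0.35,-0.3,0.02,0,0,-1]]]
[[[0.37,-0.28,0.02,0,0,-1],[0.4,-0.24,0.02,0,0,-1],[0.41,-0.21,0.02,0,0,-1],[0.43,-0.18,0.02,0,0,-0.99],[0.44,-0.14,0.02,0,0,-1],[0.45,-0.11,0.02,0,0,-0.99],[0.46,-0.07,0.02,0,0,-1],[0.46,-0.04,0.02,0,0,-0.99]]]
[[[0.47,0,0.02,0,0,-1],[0.46,0.04,0.02,0,0,-0.99],[0.46,0.07,0.02,0,0,-1],[0.45,0.11,0.02,0,0,-0.99],[0.44,0.15,0.02,0,0,-1],[0.43,0.18,0.02,0,0,-0.99],[0.42,0.22,0.01,0,0.01,-1],[0.39,0.25,0.02,-0.01,0,-0.99]]]
24 [0.5254 0.0199 0.2249] [1.7998e+02 1.0000e-02 8.0000e+01]
```

Tracks well.

Emit:
{"name": "step_arm", "arguments": {"increments": [[[0.14, -0.45, 0.02, 0, 0, -1], [0.17, -0.43, 0.02, 0, 0, -1], [0.2, -0.42, 0.02, 0, 0, -1], [0.24, -0.4, 0.02, 0, 0, -1], [0.27, -0.38, 0.02, 0, 0, -1], [0.3, -0.36, 0.02, 0, 0, -1], [0.33, -0.33, 0.02, 0, 0, -1], [0.35, -0.3, 0.02, 0, 0, -1]]]}}

```text
time: 3.95
tool_pos: [0.3634, -0.1328, 0.2345]
ee_rot: [-179.9, 0.0, 7.0]
ft_force: [0.0, 0.6, -0.2]
opening: 1.002
finger_force: 0.0
```

Emit:
{"name": "step_arm", "arguments": {"increments": [[[0.37, -0.28, 0.02, 0, 0, -1], [0.4, -0.24, 0.02, 0, 0, -1], [0.41, -0.21, 0.02, 0, 0, -1], [0.43, -0.18, 0.02, 0, 0, -0.99], [0.44, -0.14, 0.02, 0, 0, -1], [0.45, -0.11, 0.02, 0, 0, -0.99], [0.46, -0.07, 0.02, 0, 0, -1], [0.46, -0.04, 0.02, 0, 0, -0.99]]]}}

```text
time: 4.75
tool_pos: [0.4445, -0.0565, 0.2295]
ee_rot: [-179.9, -0.0, 43.5]
ft_force: [-1.0, -0.5, -0.6]
opening: 0.997
finger_force: 0.0
```

Emit:
{"name": "step_arm", "arguments": {"increments": [[[0.47, 0, 0.02, 0, 0, -1], [0.46, 0.04, 0.02, 0, 0, -0.99], [0.46, 0.07, 0.02, 0, 0, -1], [0.45, 0.11, 0.02, 0, 0, -0.99], [0.44, 0.15, 0.02, 0, 0, -1], [0.43, 0.18, 0.02, 0, 0, -0.99], [0.42, 0.22, 0.01, 0, 0.01, -1], [0.39, 0.25, 0.02, -0.01, 0, -0.99]]]}}

```text
time: 5.55
tool_pos: [0.5261, 0.0201, 0.2249]
ee_rot: [-180.0, -0.1, 80.0]
ft_force: [0.1, -0.1, 0.9]
opening: 1.001
finger_force: 0.0
```

```bash
python3 plan.py 0.5254 0.020 0.16 82 / 0.5254 0.020 0.117 82 0.6; echo ARC
python3 - <<'E'
# arc from 0 to 1.571, overshoot slightly less
import numpy as np,subprocess
P=np.array([.5344,.0894]); w=[]
for i in range(1,8):
    a=np.radians(-97.4+i*90/7); q=P+.07*np.array([np.cos(a),np.sin(a)]); w.append(f"{q[0]:.4f} {q[1]:.4f} 0.117 {82+i*88/7:.1f}")
open("arc.txt","w").write(" / ".join(w)); print(w)
E
python3 plan.py c $(cat arc.txt)
```

```text
[[[0,-0.01,0.72,0,-0.01,-0.14],[-0.01,-0.01,0.72,0,0,-0.15],[0,0,0.72,0,-0.01,-0.14],[0,0,0.48,0,0,0],[0,0,0.48,0,0,0],[0,0,0.48,0,0,0]]]
6 [0.5255 0.02   0.1169] [-1.8e+02  1.0e-02  8.2e+01]
ARC
['0.5411 0.0197 0.117 94.6', '0.5564 0.0229 0.117 107.1', '0.5706 0.0295 0.117 119.7', '0.5831 0.0391 0.117 132.3', '0.5930 0.0512 0.117 144.9', '0.6001 0.0652 0.117 157.4', '0.6038 0.0804 0.117 170.0']
[[[0.02,0.17,0,0,0,-0.92],[0.01,0.17,0,0,0,-0.91],[-0.01,0.18,0,0,0,-0.92],[0.02,0.17,0,0,0,-0.91],[0.01,0.17,0,0,0,-0.91],[0,0.18,0,0,0,-0.91],[0.02,0.17,0,0,0,-0.91],[0.01,0.18,0,0,0,-0.92]]]
[[[0,0.17,0,0,0,-0.91],[0.03,0.17,0,0,0,-0.92],[0.01,0.18,0,0,0,-0.92],[0,0.17,0,0,0,-0.91],[0.02,0.17,0,0,0,-0.92],[0.01,0.18,0,0,0,-0.92],[0,0.17,0,0,0,-0.91],[0.03,0.17,0,0,0,-0.91]]]
[[[0.01,0.18,0,0,0,-0.91],[0,0.17,0,0,0,-0.91],[0.03,0.17,0,0,0,-0.92],[0.01,0.18,0,0,0,-0.91],[0,0.17,0,0,0,-0.92]]]
21 [0.6038 0.0803 0.1169] [-179.99   -0.    170.01]
```

Emit:
{"name": "step_arm", "arguments": {"increments": [[[0, -0.01, 0.72, 0, -0.01, -0.14], [-0.01, -0.01, 0.72, 0, 0, -0.15], [0, 0, 0.72, 0, -0.01, -0.14], [0, 0, 0.48, 0, 0, 0], [0, 0, 0.48, 0, 0, 0], [0, 0, 0.48, 0, 0, 0]]]}}

```text
time: 6.15
tool_pos: [0.5249, 0.0196, 0.1162]
ee_rot: [-180.0, 0.0, 81.8]
ft_force: [-0.6, 1.1, 0.7]
opening: 1.003
finger_force: 0.0
```

Emit:
{"name": "step_arm", "arguments": {"increments": [[[0, 0, 0, 0, 0, 0], [0, 0, 0, 0, 0, 0], [0, 0, 0, 0, 0, 0], [0, 0, 0, 0, 0, 0], [0, 0, 0, 0, 0, 0], [0, 0, 0, 0, 0, 0]]], "grip": 1}}

```text
time: 6.75
tool_pos: [0.5254, 0.019, 0.1189]
ee_rot: [179.8, -0.0, 81.7]
ft_force: [0.9, -0.1, 4.1]
opening: 0.334
finger_force: 59.2
```

Emit:
{"name": "step_arm", "arguments": {"increments": [[[0.02, 0.17, 0, 0, 0, -0.92], [0.01, 0.17, 0, 0, 0, -0.91], [-0.01, 0.18, 0, 0, 0, -0.92], [0.02, 0.17, 0, 0, 0, -0.91]]]}}

```text
time: 7.15
tool_pos: [0.5462, 0.0195, 0.1189]
ee_rot: [179.8, -0.0, 98.6]
ft_force: [1.0, 1.2, 3.7]
opening: 0.335
finger_force: 59.3
```

Swinging cleanly.

Emit:
{"name": "step_arm", "arguments": {"increments": [[[0.01, 0.17, 0, 0, 0, -0.91], [0, 0.18, 0, 0, 0, -0.91], [0.02, 0.17, 0, 0, 0, -0.91], [0.01, 0.18, 0, 0, 0, -0.92], [0, 0.17, 0, 0, 0, -0.91], [0.03, 0.17, 0, 0, 0, -0.92], [0.01, 0.18, 0, 0, 0, -0.92], [0, 0.17, 0, 0, 0, -0.91]]]}}

```text
time: 7.95
tool_pos: [0.5831, 0.0379, 0.1189]
ee_rot: [179.9, 0.1, 132.1]
ft_force: [-0.0, 1.9, 2.5]
opening: 0.336
finger_force: 59.3
```

Emit:
{"name": "step_arm", "arguments": {"increments": [[[0.02, 0.17, 0, 0, 0, -0.92], [0.01, 0.18, 0, 0, 0, -0.92], [0, 0.17, 0, 0, 0, -0.91], [0.03, 0.17, 0, 0, 0, -0.91], [0.01, 0.18, 0, 0, 0, -0.91], [0, 0.17, 0, 0, 0, -0.91], [0.03, 0.17, 0, 0, 0, -0.92]]]}}

```text
time: 8.65
tool_pos: [0.6024, 0.0687, 0.119]
ee_rot: [179.9, 0.2, 161.5]
ft_force: [4.0, -0.3, 0.8]
opening: 0.334
finger_force: 59.2
```

Emit:
{"name": "step_arm", "arguments": {"increments": [[[0.01, 0.18, 0, 0, 0, -0.91], [0, 0.17, 0, 0, 0, -0.92], [0, 0, 0, 0, 0, 0]]]}}

```text
time: 8.95
tool_pos: [0.6048, 0.0791, 0.1189]
ee_rot: [179.9, 0.2, 169.8]
ft_force: [2.9, 0.5, 3.9]
opening: 0.336
finger_force: 59.2
```

Emit:
{"name": "step_arm", "arguments": {"increments": [[[0, 0, 0, 0, 0, 0], [0, 0, 0, 0, 0, 0], [0, 0, 0, 0, 0, 0], [0, 0, 0, 0, 0, 0]]], "grip": 0}}

```text
time: 9.35
tool_pos: [0.6026, 0.0784, 0.1175]
ee_rot: [-180.0, -0.0, 169.7]
ft_force: [0.3, 0.5, 0.7]
opening: 0.988
finger_force: 0.0
```

```bash
python3 plan.py 0.6038 0.0803 0.21 170 / 0.50 0.24 0.21 120 / 0.447 0.3155 0.20 73
```

```text
[[[-0.01,0.02,-0.77,0,0,-0.02],[0,0.02,-0.77,0,0,-0.02],[-0.01,0.01,-0.77,0,0,-0.01],[0,0.02,-0.77,0,-0.01,-0.02],[0.39,0.42,0,0,0,0.99],[0.43,0.39,0,0,0,0.99],[0.45,0.35,0,0,0,0.99],[0.48,0.32,0,0,0,0.99]]]
[[[0.51,0.28,0,0,0,0.99],[0.53,0.24,0,0,0,0.99],[0.54,0.19,0,0,0,0.99],[0.56,0.15,0,0,0,1],[0.57,0.11,0,0,0,0.99],[0.57,0.06,0,0,0,1],[0.57,0.02,0,0,0,0.99],[0.28,-0.02,0.03,0,0,0.93]]]
[[[0.28,-0.05,0.03,0,0,0.93],[0.27,-0.07,0.03,0,0,0.93],[0.27,-0.09,0.03,0,0,0.93],[0.26,-0.1,0.03,0,0,0.93],[0.25,-0.12,0.03,0,0,0.93],[0.24,-0.14,0.03,0,0,0.93],[0.23,-0.16,0.03,0,0,0.94],[0.21,-0.18,0.03,0,0,0.93]]]
[[[0.2,-0.19,0.03,0,0,0.94],[0.19,-0.21,0.03,0,0,0.93]]]
26 [0.447  0.3155 0.1999] [1.800e+02 2.000e-02 7.302e+01]
```

Emit:
{"name": "step_arm", "arguments": {"increments": [[[-0.01, 0.02, -0.77, 0, 0, -0.02], [0, 0.02, -0.77, 0, 0, -0.02], [-0.01, 0.01, -0.77, 0, 0, -0.01], [0, 0.02, -0.77, 0, -0.01, -0.02], [0.39, 0.42, 0, 0, 0, 0.99], [0.43, 0.39, 0, 0, 0, 0.99], [0.45, 0.35, 0, 0, 0, 0.99], [0.48, 0.32, 0, 0, 0, 0.99]]]}}

```text
time: 10.15
tool_pos: [0.5659, 0.1388, 0.2102]
ee_rot: [180.0, 0.0, 151.7]
ft_force: [0.4, 0.4, 0.7]
opening: 1.0
finger_force: 0.0
```

Emit:
{"name": "step_arm", "arguments": {"increments": [[[0.51, 0.28, 0, 0, 0, 0.99], [0.53, 0.24, 0, 0, 0, 0.99], [0.54, 0.19, 0, 0, 0, 0.99], [0.56, 0.15, 0, 0, 0, 1], [0.57, 0.11, 0, 0, 0, 0.99], [0.57, 0.06, 0, 0, 0, 1], [0.57, 0.02, 0, 0, 0, 0.99], [0.28, -0.02, 0.03, 0, 0, 0.93]]]}}

```text
time: 10.95
tool_pos: [0.4948, 0.248, 0.2093]
ee_rot: [180.0, 0.0, 115.6]
ft_force: [0.9, 0.5, -0.9]
opening: 0.999
finger_force: 0.0
```

Emit:
{"name": "step_arm", "arguments": {"increments": [[[0.28, -0.05, 0.03, 0, 0, 0.93], [0.27, -0.07, 0.03, 0, 0, 0.93], [0.27, -0.09, 0.03, 0, 0, 0.93], [0.26, -0.1, 0.03, 0, 0, 0.93], [0.25, -0.12, 0.03, 0, 0, 0.93], [0.24, -0.14, 0.03, 0, 0, 0.93], [0.23, -0.16, 0.03, 0, 0, 0.94], [0.21, -0.18, 0.03, 0, 0, 0.93]]]}}

```text
time: 11.75
tool_pos: [0.4565, 0.3019, 0.2018]
ee_rot: [180.0, 0.0, 81.4]
ft_force: [0.3, 0.2, -0.1]
opening: 0.998
finger_force: 0.0
```

Emit:
{"name": "step_arm", "arguments": {"increments": [[[0.2, -0.19, 0.03, 0, 0, 0.94], [0.19, -0.21, 0.03, 0, 0, 0.93], [0, 0, 0, 0, 0, 0]]]}}

```text
time: 12.05
tool_pos: [0.4465, 0.316, 0.2]
ee_rot: [180.0, 0.0, 73.1]
ft_force: [-0.7, 0.5, -0.4]
opening: 0.998
finger_force: 0.0
```

```bash
python3 plan.py 0.447 0.316 0.12 72.7 / 0.447 0.316 0.076 72.7 0.6
python3 - <<'E'
from h import *
im=shot("scene","sc2.png"); cv2.imwrite("pics/sc2.png",cv2.resize(im[120:340,130:450],(800,550)))
E
```

```text
[[[0,0,0.89,0,0,0.03],[0,0.01,0.89,0,0,0.03],[0,0,0.89,0.01,0,0.03],[0,0,0.49,0,0,0],[0,0,0.49,0,0,0],[0.01,0,0.48,0,0,0]]]
6 [0.4469 0.3162 0.0761] [-1.7999e+02  1.0000e-02  7.2710e+01]
```

View pics/sc2.png

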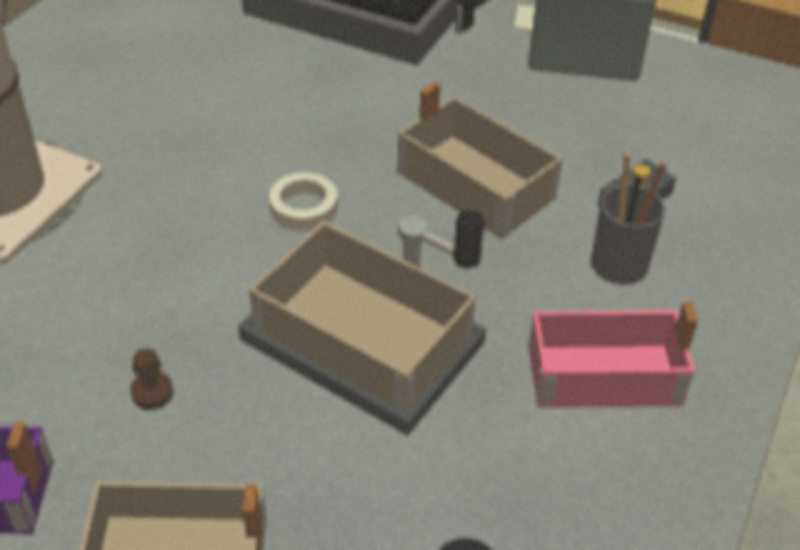

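The catch is open: the knob is at (468,240), beside the tray, and the tab is clear. Next I'll descend on the middle tab.

Emit:
{"name": "step_arm", "arguments": {"increments": [[[0, 0, 0.89, 0, 0, 0.03], [0, 0.01, 0.89, 0, 0, 0.03], [0, 0, 0.89, 0.01, 0, 0.03], [0, 0, 0.49, 0, 0, 0], [0, 0, 0.49, 0, 0, 0], [0.01, 0, 0.48, 0, 0, 0]]]}}

```text
time: 12.7
tool_pos: [0.4479, 0.3151, 0.0756]
ee_rot: [180.0, 0.0, 72.7]
ft_force: [0.1, 1.3, 0.4]
opening: 1.0
finger_force: 0.0
```

Emit:
{"name": "step_arm", "arguments": {"increments": [[[0, 0, 0, 0, 0, 0], [0, 0, 0, 0, 0, 0], [0, 0, 0, 0, 0, 0], [0, 0, 0, 0, 0, 0], [0, 0, 0, 0, 0, 0], [0, 0, 0, 0, 0, 0], [0, 0, 0, 0, 0, 0], [0, 0, 0, 0, 0, 0]]], "grip": 1}}

```text
time: 13.5
tool_pos: [0.4481, 0.3162, 0.0772]
ee_rot: [179.9, -0.1, 72.7]
ft_force: [-1.3, -0.0, 6.3]
opening: 0.106
finger_force: 59.4
```

Emit:
{"name": "step_arm", "arguments": {"increments": [[[0, 0, -0.2, 0, 0, 0], [0, 0, -0.3, 0, 0, 0], [0, 0, -0.4, 0, 0, 0], [0, 0, 0, 0, 0, 0]]]}}

```text
time: 13.9
tool_pos: [0.449, 0.3166, 0.1054]
ee_rot: [179.8, -0.2, 72.6]
ft_force: [0.4, 0.6, -1.9]
opening: 0.11
finger_force: 58.4
```

Run:
```python
from h import *
s=robot.get_state();print(s["tool_pos"].round(4),s["ee_rot"].round(2),s["ft_force"].round(2),s["wrist_torque"].round(3))
im=shot("scene","sc3.png"); cv2.imwrite("pics/sc3.png",cv2.resize(im[90:240,240:400],(800,600) if 0 else (640,600)))
```

```text
[0.449  0.3166 0.1054] [179.85  -0.18  72.64] [ 0.38  0.56 -1.89] [0.123 0.099 0.022]
```

View pics/sc3.png

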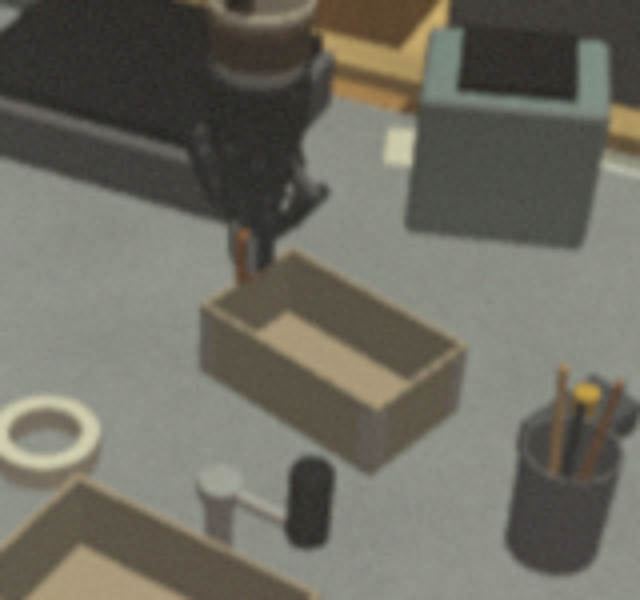

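```bash
python3 - <<'E'
from h import *
t=np.array([.449,.3166]);o=np.array([[313.75,152.5],[356.25,177],[335,192],[290.75,167]])
for a in(-17.5,-17):
  r=np.radians(a);R=np.array([[np.cos(r),-np.sin(r)],[np.sin(r),np.cos(r)]])
  c=np.array([[-.004,.053],[.172,.053],[.172,-.053],[-.004,-.053]])
  for tilt in(0,.03,.06):
    P=np.c_[c@R.T+t,.0952-(c[:,0])*tilt]; print(a,tilt,(w2p("scene",P)-o).round(1).tolist())
E
python3 plan.py 0.449 0.3166 0.25 73 / 0.4389 0.008 0.25 82.6 / 0.4389 0.006 0.17 82.6
```

```text
-17.5 0 [[-1.5, -1.1], [-0.0, -1.0], [-1.6, 0.5], [-1.6, -1.3]]
-17.5 0.03 [[-1.5, -1.2], [-0.2, 0.4], [-1.8, 1.8], [-1.6, -1.4]]
-17.5 0.06 [[-1.5, -1.2], [-0.5, 1.7], [-1.9, 3.2], [-1.6, -1.4]]
-17 0 [[-1.7, -1.2], [0.2, -1.3], [-1.1, 0.3], [-1.5, -1.3]]
-17 0.03 [[-1.7, -1.2], [-0.1, 0.1], [-1.3, 1.6], [-1.5, -1.3]]
-17 0.06 [[-1.7, -1.3], [-0.3, 1.4], [-1.5, 3.0], [-1.5, -1.3]]
[[[0,0,-0.97,0,-0.01,-0.02],[0,0.01,-0.97,0.01,0,-0.01],[0.01,0,-0.97,0,-0.01,-0.02],[0,0,-0.97,0.01,0,-0.01],[0.01,0.01,-0.97,0,-0.01,-0.02],[-0.9,0.24,0,0,0,-0.19],[-0.91,0.23,0,0,0,-0.19],[-0.91,0.22,0,0,0,-0.19]]]
[[[-0.91,0.2,0,0,0,-0.19],[-0.92,0.19,0,0,0,-0.19],[-0.92,0.17,0,0,0,-0.19],[-0.92,0.16,0,0,0,-0.19],[-0.92,0.15,0,0,0,-0.19],[-0.93,0.13,0,0,0,-0.19],[-0.93,0.12,0,0,0,-0.19],[-0.93,0.11,0,0,0,-0.19]]]
[[[-0.02,0,0.89,0,0,0],[-0.02,0,0.89,0,0,0],[-0.03,0,0.89,0,0,0]]]
19 [0.4388 0.0059 0.17  ] [1.7998e+02 1.0000e-02 8.2590e+01]
```

Emit:
{"name": "step_arm", "arguments": {"increments": [[[0, 0, -0.5, 0, -0.01, -0.02], [0, 0.01, -0.97, 0.01, 0, -0.01], [0.01, 0, -0.97, 0, -0.01, -0.02], [0, 0, -0.97, 0.01, 0, -0.01], [0.01, 0.01, -0.97, 0, -0.01, -0.02], [0, 0, -0.47, 0, 0, 0], [-0.45, 0.12, 0, 0, 0, -0.1], [-0.9, 0.24, 0, 0, 0, -0.19]]]}}

```text
time: 14.75
tool_pos: [0.447, 0.2744, 0.2479]
ee_rot: [-179.9, 0.1, 74.5]
ft_force: [0.1, -0.2, -1.9]
opening: 0.108
finger_force: 58.7
```

Emit:
{"name": "step_arm", "arguments": {"increments": [[[-0.91, 0.22, 0, 0, 0, -0.19], [-0.91, 0.2, 0, 0, 0, -0.19], [-0.92, 0.19, 0, 0, 0, -0.19], [-0.92, 0.17, 0, 0, 0, -0.19], [-0.92, 0.16, 0, 0, 0, -0.19], [-0.92, 0.15, 0, 0, 0, -0.19], [-0.93, 0.13, 0, 0, 0, -0.19], [-0.93, 0.12, 0, 0, 0, -0.19]]]}}

```text
time: 15.55
tool_pos: [0.4365, 0.0479, 0.2476]
ee_rot: [-179.7, 0.2, 81.3]
ft_force: [0.4, -0.0, -2.6]
opening: 0.108
finger_force: 58.7
```

```bash
python3 plan.py 0.4389 0.006 0.25 82.6 / 0.4389 0.006 0.175 82.6
```

```text
[[[-0.68,0.14,-0.04,-0.03,0.02,-0.14],[-0.69,0.14,-0.04,-0.03,0.02,-0.14],[0,0,0.83,0,0,0],[0,0,0.84,0,0,0],[0,0,0.83,0,0,0]]]
5 [0.4389 0.006  0.175 ] [1.7999e+02 1.0000e-02 8.2620e+01]
```

Emit:
{"name": "step_arm", "arguments": {"increments": [[[-0.68, 0.14, -0.04, -0.03, 0.02, -0.14], [-0.69, 0.14, -0.04, -0.03, 0.02, -0.14], [0, 0, 0.83, 0, 0, 0], [0, 0, 0.84, 0, 0, 0], [0, 0, 0.83, 0, 0, 0], [0, 0, 0, 0, 0, 0]]]}}

```text
time: 16.15
tool_pos: [0.4362, 0.0073, 0.1722]
ee_rot: [-179.6, 0.1, 82.6]
ft_force: [-1.2, -0.7, -1.9]
opening: 0.105
finger_force: 59.3
```

Run:
```python
from h import *
s=robot.get_state();print(s["tool_pos"].round(4),s["ee_rot"].round(2))
a=shot("scene","sc4.png")[160:300,200:345]; b=shot("top","top4.png")[165:260,235:325]
a=cv2.resize(a,(435,420),interpolation=cv2.INTER_CUBIC); b=cv2.resize(b,(360,380),interpolation=cv2.INTER_CUBIC)
b=cv2.copyMakeBorder(b,0,40,0,0,0); cv2.imwrite("pics/place1.png",np.hstack([a,b]))
```

```text
[0.4362 0.0073 0.1722] [-1.7959e+02  5.0000e-02  8.2550e+01]
```

View pics/place1.png

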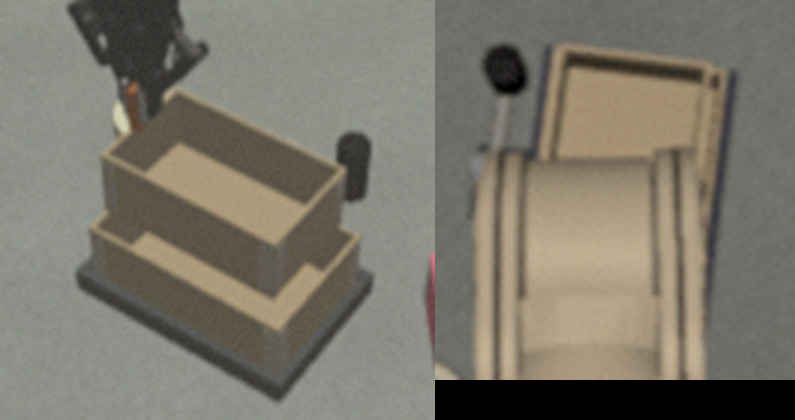

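Run:
```python
from fit import *
# order (-,+),(+,+),(+,-),(-,-)
N=[None]*4
s=[(258.3,190.7),(315,216.7),(292.3,242),(235,212.3)]
for z in(.159,.161):
  x,r=fit(.176,.106,z,N,s,[.52,0,-.12]);print("mid",x[:2].round(4),np.degrees(x[2]).round(2),r)
s=[None,(320,239),(293.3,270),(231,236)]
x,r=fit(.2,.13,.078,N,s,[.52,0,-.12]);print("large",x[:2].round(4),np.degrees(x[2]).round(2),r)
# model fed rows
c=np.array([.4362,.0073])+.084*np.array([np.cos(np.radians(-7.4)),np.sin(np.radians(-7.4))]);print("expected mid",c)
```

```text
mid [ 0.5217 -0.0031] -7.09 [[0.3, -0.7], [0.7, -0.3], [-0.0, 0.3], [-1.6, 0.4]]
mid [ 0.5226 -0.0049] -7.11 [[0.3, -0.8], [0.8, -0.3], [-0.0, 0.4], [-1.7, 0.3]]
large [ 0.5244 -0.003 ] -7.81 [[1.1, -0.4], [-0.0, 0.5], [-1.0, -0.3]]
expected mid [ 0.51950038 -0.00351883]
```

```bash
python3 plan.py 0.4385 0.0065 0.165 82.5 / 0.4385 0.0065 0.105 82.5 0.6 / 0.4385 0.0065 0.092 82.5 0.15
```

```text
[[[-0.04,-0.03,0.37,0,-0.01,0.02],[0,0,0.5,0,0,0],[0,0,0.5,0,0,0],[0,0,0.5,0,0,0],[0,0,0.5,0,0,0],[0,0,0.14,0,0,0],[0,0,0.14,0,0,0],[0,0,0.15,0,0,0]]]
8 [0.4385 0.0066 0.092 ] [1.7998e+02 2.0000e-02 8.2480e+01]
```

Emit:
{"name": "step_arm", "arguments": {"increments": [[[-0.04, 0.03, 0.37, 0, -0.01, 0.02], [0, 0, 0.5, 0, 0, 0], [0, 0, 0.5, 0, 0, 0], [0, 0, 0.5, 0, 0, 0], [0, 0, 0.5, 0, 0, 0], [0, 0, 0.14, 0, 0, 0], [0, 0, 0.14, 0, 0, 0]]]}}

```text
time: 16.95
tool_pos: [0.4424, 0.0069, 0.0974]
ee_rot: [179.8, -0.0, 82.5]
ft_force: [0.1, 0.3, -1.9]
opening: 0.108
finger_force: 59.2
```

Emit:
{"name": "step_arm", "arguments": {"increments": [[[0, 0, 0.05, 0, 0, 0], [0, 0, 0, 0, 0, 0]]]}}

```text
time: 17.15
tool_pos: [0.4424, 0.0069, 0.0962]
ee_rot: [179.8, -0.0, 82.5]
ft_force: [0.5, -1.1, -2.1]
opening: 0.11
finger_force: 59.2
```

Emit:
{"name": "step_arm", "arguments": {"increments": [[[0, -0.07, 0.07, 0, 0, 0], [0, 0, 0.07, 0, 0, 0], [0, 0, 0.05, 0, 0, 0], [0, 0, 0, 0, 0, 0]]]}}

```text
time: 17.55
tool_pos: [0.4396, 0.0071, 0.0899]
ee_rot: [179.8, -0.0, 82.5]
ft_force: [-0.1, 1.0, -1.4]
opening: 0.106
finger_force: 59.2
```

Emit:
{"name": "step_arm", "arguments": {"increments": [[[0, 0, 0.03, 0, 0, 0], [0, 0, 0, 0, 0, 0]]]}}

```text
time: 17.75
tool_pos: [0.44, 0.0071, 0.0892]
ee_rot: [179.8, -0.0, 82.5]
ft_force: [0.0, -0.2, -2.1]
opening: 0.11
finger_force: 59.3
```

Emit:
{"name": "step_arm", "arguments": {"increments": [[[0, 0, 0.04, 0, 0, 0], [0, 0, 0, 0, 0, 0]]]}}

```text
time: 17.95
tool_pos: [0.4401, 0.007, 0.0891]
ee_rot: [179.8, -0.0, 82.5]
ft_force: [-2.8, -1.2, 8.1]
opening: 0.107
finger_force: 60.7
```

Emit:
{"name": "step_arm", "arguments": {"increments": [[[0, 0, 0.03, 0, 0, 0], [0, 0, 0, 0, 0, 0]]]}}

```text
time: 18.15
tool_pos: [0.4401, 0.0071, 0.0891]
ee_rot: [179.7, -0.0, 82.5]
ft_force: [-6.9, -1.5, 15.5]
opening: 0.108
finger_force: 61.8
```

Emit:
{"name": "step_arm", "arguments": {"increments": [[[0, 0, -0.03, 0, 0, 0]]]}}

```text
time: 18.25
tool_pos: [0.4401, 0.0071, 0.0892]
ee_rot: [179.7, -0.0, 82.5]
ft_force: [-1.4, -0.0, 0.1]
opening: 0.106
finger_force: 59.8
```

Emit:
{"name": "step_arm", "arguments": {"increments": [[[0, 0, 0, 0, 0, 0], [0, 0, 0, 0, 0, 0], [0, 0, 0, 0, 0, 0], [0, 0, 0, 0, 0, 0], [0, 0, 0, 0, 0, 0]]], "grip": 0}}

```text
time: 18.75
tool_pos: [0.4398, 0.0072, 0.0878]
ee_rot: [179.8, -0.0, 82.5]
ft_force: [-0.2, 0.1, 0.4]
opening: 0.943
finger_force: 0.0
```

Emit:
{"name": "step_arm", "arguments": {"increments": [[[0, 0, -0.6, 0, 0, 0], [0, 0, -1, 0, 0, 0], [0, 0, -1, 0, 0, 0], [0, 0, -1, 0, 0, 0]]]}}

```text
time: 19.15
tool_pos: [0.4392, 0.0072, 0.1968]
ee_rot: [179.8, -0.0, 82.5]
ft_force: [0.7, 0.1, -0.3]
opening: 1.0
finger_force: 0.0
```

```bash
python3 plan.py 0.5595 -0.279 0.20 117.8
```

```text
[[[-0.81,0.47,-0.01,0,0,-0.7],[-0.84,0.43,-0.01,0,0,-0.7],[-0.86,0.38,-0.01,0,0,-0.7],[-0.88,0.33,-0.01,0,0,-0.7],[-0.9,0.28,-0.01,0,0,-0.7],[-0.91,0.23,-0.01,0.01,0,-0.7],[-0.92,0.18,-0.01,0,0,-0.7],[-0.93,0.13,-0.01,0.01,0,-0.7]]]
[[[-0.94,0.08,-0.01,0,0,-0.7],[-0.94,0.02,0,0.01,0.01,-0.7],[-0.95,-0.02,-0.01,0,0,-0.7]]]
11 [ 0.5596 -0.2791  0.2001] [179.99   0.   117.79]
```

Emit:
{"name": "step_arm", "arguments": {"increments": [[[-0.81, 0.47, -0.01, 0, 0, -0.7], [-0.84, 0.43, -0.01, 0, 0, -0.7], [-0.86, 0.38, -0.01, 0, 0, -0.7], [-0.88, 0.33, -0.01, 0, 0, -0.7], [-0.9, 0.28, -0.01, 0, 0, -0.7], [-0.91, 0.23, -0.01, 0.01, 0, -0.7], [-0.92, 0.18, -0.01, 0, 0, -0.7], [-0.93, 0.13, -0.01, 0.01, 0, -0.7]]]}}

```text
time: 19.95
tool_pos: [0.5269, -0.2019, 0.1983]
ee_rot: [179.9, 0.0, 108.3]
ft_force: [0.5, 0.3, 0.3]
opening: 1.003
finger_force: 0.0
```

Emit:
{"name": "step_arm", "arguments": {"increments": [[[-0.94, 0.08, -0.01, 0, 0, -0.7], [-0.94, 0.02, 0, 0.01, 0.01, -0.7], [-0.95, -0.02, -0.01, 0, 0, -0.7], [0, 0, 0, 0, 0, 0]]]}}

```text
time: 20.35
tool_pos: [0.5606, -0.2822, 0.198]
ee_rot: [180.0, 0.1, 117.6]
ft_force: [0.2, 0.2, 0.8]
opening: 1.006
finger_force: 0.0
```

```bash
python3 plan.py 0.5587 -0.279 0.12 117.8 / 0.5587 -0.279 0.068 117.8 0.6
python3 - <<'E'
from h import *
a=shot("scene","sc5.png")[190:300,200:345]; b=shot("top","top5.png")[165:260,235:325]
a=cv2.resize(a,None,fx=3,fy=3,interpolation=cv2.INTER_CUBIC); b=cv2.resize(b,(360,380),interpolation=cv2.INTER_CUBIC)
a=cv2.copyMakeBorder(a,0,380-a.shape[0],0,0,0); cv2.imwrite("pics/place2.png",np.hstack([a,b]))
E
```

```text
[[[0.04,0,0.87,0,0,-0.01],[0.04,0,0.87,0,0.01,-0.01],[0.05,-0.01,0.86,0,0,-0.02],[0,0,0.58,0,0,0],[0,0,0.58,0,0,0],[0,0,0.57,0,0,0]]]
6 [ 0.5586 -0.279   0.0681] [1.7999e+02 1.0000e-02 1.1782e+02]
```

View pics/place2.png

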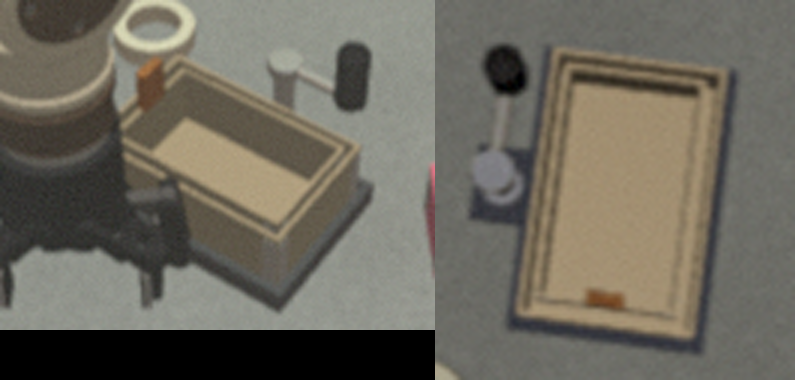

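The middle tray is nested flat, with its rims level and the tab at the near end. Now the small tray.

Emit:
{"name": "step_arm", "arguments": {"increments": [[[0.04, 0, 0.87, 0, 0, -0.01], [0.04, 0, 0.87, 0, 0.01, -0.01], [0.05, -0.01, 0.86, 0, 0, -0.02], [0, 0, 0.58, 0, 0, 0], [0, 0, 0.58, 0, 0, 0], [0, 0, 0.57, 0, 0, 0]]]}}

```text
time: 21.05
tool_pos: [0.5574, -0.2742, 0.0689]
ee_rot: [180.0, -0.1, 118.0]
ft_force: [-0.1, 0.5, -0.2]
opening: 1.003
finger_force: 0.0
```

Emit:
{"name": "step_arm", "arguments": {"increments": [[[0, 0, 0, 0, 0, 0], [0, 0, 0, 0, 0, 0], [0, 0, 0, 0, 0, 0], [0, 0, 0, 0, 0, 0], [0, 0, 0, 0, 0, 0], [0, 0, 0, 0, 0, 0], [0, 0, 0, 0, 0, 0], [0, 0, 0, 0, 0, 0]]], "grip": 1}}

```text
time: 21.85
tool_pos: [0.5582, -0.2763, 0.0705]
ee_rot: [179.9, 0.1, 118.0]
ft_force: [-1.7, 0.1, 6.1]
opening: 0.106
finger_force: 59.7
```

Emit:
{"name": "step_arm", "arguments": {"increments": [[[0, 0, -0.2, 0, 0, 0], [0, 0, -0.3, 0, 0, 0], [0, 0, -0.7, 0, 0, 0], [0, 0, -0.9, 0, 0, 0], [0, 0, -0.9, 0, 0, 0], [0, 0, -0.6, 0, 0, 0], [0, 0, 0, 0, 0, 0]]]}}

```text
time: 22.55
tool_pos: [0.5598, -0.2766, 0.1811]
ee_rot: [179.7, 0.3, 118.0]
ft_force: [1.2, 0.5, -1.9]
opening: 0.104
finger_force: 58.6
```

```bash
python3 plan.py 0.5945 -0.013 0.18 82.6 0.9
```

```text
[[[0.72,0.51,0,0.01,0,0.77],[0.75,0.47,0,0.01,0,0.77],[0.78,0.42,0,0.01,0.01,0.77],[0.8,0.37,0,0.01,0,0.77],[0.83,0.32,0,0.01,0.01,0.77],[0.84,0.27,0,0.01,0,0.77],[0.86,0.22,0.01,0,0.01,0.77],[0.87,0.17,0,0.01,0,0.78]]]
[[[0.88,0.11,0.01,0,0.01,0.77],[0.89,0.06,0.01,0.01,0,0.78]]]
10 [ 0.5944 -0.013   0.1799] [-1.80e+02  1.00e-02  8.26e+01]
```

Emit:
{"name": "step_arm", "arguments": {"increments": [[[0.35, 0.27, -0.5, 0.01, 0, 0.4], [0.72, 0.5, -0.5, 0.01, 0, 0.77], [0.76, 0.45, 0, 0.01, 0.01, 0.77], [0.78, 0.4, 0, 0.01, 0, 0.77], [0.81, 0.35, 0, 0.01, 0.01, 0.77], [0.83, 0.3, 0, 0.01, 0, 0.77], [0.85, 0.25, 0, 0, 0.01, 0.77], [0.86, 0.2, 0, 0.01, 0, 0.78]]]}}

```text
time: 23.35
tool_pos: [0.5854, -0.0782, 0.2058]
ee_rot: [-179.5, -0.1, 91.2]
ft_force: [0.5, -0.2, -0.8]
opening: 0.111
finger_force: 58.6
```

```bash
python3 plan.py 0.5965 -0.0133 0.21 82.6 0.9
```

```text
[[[0.72,0.14,-0.05,-0.03,-0.01,0.63],[0.72,0.1,-0.04,-0.04,0,0.63],[0.73,0.07,-0.05,-0.03,-0.01,0.63]]]
3 [ 0.5965 -0.0134  0.21  ] [-1.7999e+02  1.0000e-02  8.2580e+01]
```

Emit:
{"name": "step_arm", "arguments": {"increments": [[[0.72, 0.14, -0.05, -0.03, -0.01, 0.63], [0.72, 0.1, -0.04, -0.04, 0, 0.63], [0.73, 0.07, -0.05, -0.03, -0.01, 0.63], [0, 0, 0, 0, 0, 0], [0, 0, 0, 0, 0, 0]]]}}

```text
time: 23.85
tool_pos: [0.5965, -0.0142, 0.2104]
ee_rot: [180.0, 0.1, 82.8]
ft_force: [0.1, -0.4, -1.7]
opening: 0.106
finger_force: 58.7
```

```bash
python3 plan.py 0.5965 -0.0133 0.165 82.6 0.7;  python3 - <<'E'
from h import *
s=robot.get_state();print(s["tool_pos"].round(4),s["ee_rot"].round(2))
a=shot("scene","sc6.png")[150:300,200:345]
cv2.imwrite("pics/place3.png",cv2.resize(a,None,fx=4,fy=4,interpolation=cv2.INTER_CUBIC))
E
```

```text
[[[0.01,0,0.5,0,0,0.02],[0.01,0,0.51,0,0.01,0.02],[0.01,0,0.5,0,0,0.01]]]
3 [ 0.5966 -0.0134  0.1651] [1.7998e+02 1.0000e-02 8.2600e+01]
[ 0.5965 -0.0142  0.2104] [1.7998e+02 6.0000e-02 8.2830e+01]
```

View pics/place3.png

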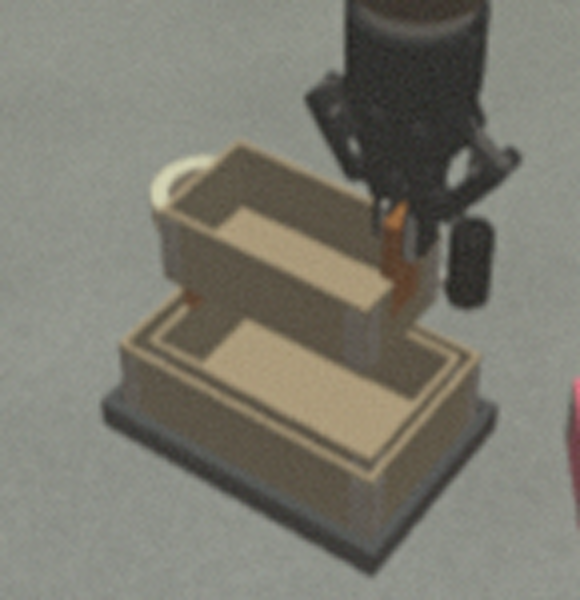

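Run:
```python
from fit import *
N=[None]*4
x,r=fit(.152,.082,.198,N,[(260,185.75),None,(290.5,225),(240,202)],[.52,0,-.12]);print("small",x[:2].round(4),np.degrees(x[2]).round(2),r)
x,r=fit(.176,.106,.078,N,[None,(317,238.8),(292.5,266.2),(237,234.5)],[.52,0,-.12]);print("mid",x[:2].round(4),np.degrees(x[2]).round(2),r)
u=np.array([np.cos(np.radians(-7.4)),np.sin(np.radians(-7.4))]);print("exp small",np.array([.5965,-.0142])-.072*u,"exp mid",np.array([.4398,.0071])+.084*u)
```

```text
small [ 0.5253 -0.0081] -7.82 [[-0.2, -1.7], [0.7, 2.6], [-0.5, -0.4]]
mid [ 0.527  -0.0018] -8.38 [[-1.2, 0.9], [0.2, -0.9], [0.6, 0.2]]
exp small [ 0.52509968 -0.00492672] exp mid [ 0.52310038 -0.00371883]
```

```bash
python3 plan.py 0.5967 -0.012 0.165 82.6 0.7 / 0.5967 -0.012 0.105 82.6 0.6 / 0.5967 -0.012 0.092 82.6 0.15
```

```text
[[[0.03,0,0.51,0,0,0.01],[0.03,0,0.5,0,0.01,0.01],[0.04,0,0.51,0.01,0,0.02],[0,0,0.5,0,0,0],[0,0,0.5,0,0,0],[0,0,0.5,0,0,0],[0,0,0.5,0,0,0],[0,0,0.14,0,0,0]]]
[[[0,0,0.15,0,0,0],[0,0,0.14,0,0,0]]]
10 [ 0.5968 -0.0119  0.0921] [-1.7998e+02  1.0000e-02  8.2580e+01]
```

Emit:
{"name": "step_arm", "arguments": {"increments": [[[0.03, 0, 0.51, 0, 0, 0.01], [0.03, 0, 0.5, 0, 0.01, 0.01], [0.04, 0, 0.51, 0, 0, 0.02], [0, 0, 0.5, 0, 0, 0], [0, 0, 0.5, 0, 0, 0], [0, 0, 0, 0, 0, 0]]]}}

```text
time: 24.5
tool_pos: [0.5954, -0.0128, 0.1331]
ee_rot: [-179.8, 0.0, 82.5]
ft_force: [-1.9, 0.3, -1.1]
opening: 0.11
finger_force: 58.7
```

Emit:
{"name": "step_arm", "arguments": {"increments": [[[0, 0, 0.3, 0, 0, 0], [0, 0, 0.3, 0, 0, 0], [0, 0, 0.3, 0, 0, 0], [0, 0, 0, 0, 0, 0]]]}}

```text
time: 24.9
tool_pos: [0.5965, -0.0117, 0.1074]
ee_rot: [-180.0, -0.0, 82.5]
ft_force: [-1.0, 0.0, -0.8]
opening: 0.108
finger_force: 58.7
```

Emit:
{"name": "step_arm", "arguments": {"increments": [[[0, 0, 0.15, 0, 0, 0], [0, 0, 0.15, 0, 0, 0], [0, 0, 0.15, 0, 0, 0], [0, 0, 0.13, 0, 0, 0], [0, 0, 0, 0, 0, 0]]]}}

```text
time: 25.4
tool_pos: [0.5972, -0.0116, 0.0908]
ee_rot: [179.9, -0.0, 82.5]
ft_force: [-0.1, -0.7, -2.0]
opening: 0.108
finger_force: 58.6
```

Emit:
{"name": "step_arm", "arguments": {"increments": [[[0, 0, 0.06, 0, 0, 0], [0, 0, 0, 0, 0, 0]]]}}

```text
time: 25.6
tool_pos: [0.5977, -0.0116, 0.0897]
ee_rot: [179.9, -0.0, 82.5]
ft_force: [-0.2, -0.9, -1.4]
opening: 0.106
finger_force: 58.7
```

Emit:
{"name": "step_arm", "arguments": {"increments": [[[0, 0, 0.03, 0, 0, 0], [0, 0, 0, 0, 0, 0]]]}}

```text
time: 25.8
tool_pos: [0.5977, -0.0116, 0.089]
ee_rot: [179.9, -0.0, 82.5]
ft_force: [-1.0, 0.4, -1.9]
opening: 0.104
finger_force: 58.7
```

Emit:
{"name": "step_arm", "arguments": {"increments": [[[0, 0, 0.06, 0, 0, 0], [0, 0, 0, 0, 0, 0]]]}}

```text
time: 26.0
tool_pos: [0.5976, -0.0116, 0.0869]
ee_rot: [179.9, -0.0, 82.5]
ft_force: [-0.2, 0.1, -1.5]
opening: 0.111
finger_force: 58.7
```

Emit:
{"name": "step_arm", "arguments": {"increments": [[[0, 0, 0.03, 0, 0, 0], [0, 0, 0, 0, 0, 0]]]}}

```text
time: 26.2
tool_pos: [0.5978, -0.0116, 0.0865]
ee_rot: [179.8, -0.0, 82.5]
ft_force: [-0.2, -0.6, -0.1]
opening: 0.108
finger_force: 58.9
```

Emit:
{"name": "step_arm", "arguments": {"increments": [[[0, 0, 0.03, 0, 0, 0], [0, 0, 0, 0, 0, 0]]]}}

```text
time: 26.4
tool_pos: [0.5978, -0.0116, 0.0865]
ee_rot: [179.8, -0.0, 82.5]
ft_force: [-2.8, 0.5, 5.7]
opening: 0.109
finger_force: 59.8
```

Emit:
{"name": "step_arm", "arguments": {"increments": [[[0, 0, 0, 0, 0, 0], [0, 0, 0, 0, 0, 0], [0, 0, 0, 0, 0, 0], [0, 0, 0, 0, 0, 0], [0, 0, 0, 0, 0, 0]]], "grip": 0}}

```text
time: 26.9
tool_pos: [0.5976, -0.0116, 0.0851]
ee_rot: [179.9, -0.0, 82.5]
ft_force: [0.1, -1.0, -0.4]
opening: 0.938
finger_force: 0.0
```

Emit:
{"name": "step_arm", "arguments": {"increments": [[[0, 0, -0.6, 0, 0, 0], [0, 0, -1, 0, 0, 0], [0, 0, -1, 0, 0, 0], [0, 0, -1, 0, 0, 0], [0, 0, -0.8, 0, 0, 0]]]}}

```text
time: 27.4
tool_pos: [0.5978, -0.0116, 0.2193]
ee_rot: [179.8, -0.0, 82.5]
ft_force: [-0.1, 0.5, -0.0]
opening: 0.998
finger_force: 0.0
```

```bash
python3 plan.py 0.6038 0.0797 0.215 170;  python3 - <<'E'
from h import *
a=shot("scene","sc7.png")[190:300,200:345]; b=shot("top","top7.png")[165:260,235:325]
a=cv2.resize(a,None,fx=3,fy=3,interpolation=cv2.INTER_CUBIC); b=cv2.resize(b,(360,380),interpolation=cv2.INTER_CUBIC)
a=cv2.copyMakeBorder(a,0,380-a.shape[0],0,0,0); cv2.imwrite("pics/place4.png",np.hstack([a,b]))
E
```

```text
[[[0.15,-0.01,0.01,0,0,-0.95],[0.15,0,0.01,0,0,-0.95],[0.15,0.01,0.01,0,0,-0.95],[0.15,0.03,0.01,0,0,-0.95],[0.15,0.04,0.01,0,0,-0.96],[0.15,0.05,0.01,0,0,-0.95],[0.14,0.06,0.01,0,0,-0.96],[0.14,0.07,0.01,0,0,-0.95]]]
[[[0.13,0.08,0.01,0,0,-0.96],[0.12,0.09,0.01,0,0,-0.95],[0.12,0.1,0,0,0,-0.96],[0.11,0.11,0.01,0,0,-0.95],[0.1,0.11,0,0,0.01,-0.96],[0.09,0.12,0.01,0,0.01,-0.95],[0.08,0.13,0,0,0,-0.96],[0.07,0.13,0.01,0.01,0.01,-0.95]]]
[[[0.06,0.14,0,0,0,-0.96],[0.05,0.14,0.01,0.01,0.01,-0.95],[0.05,0.15,0,0,0,-0.96],[0.03,0.15,0.01,0.01,0.01,-0.95]]]
20 [0.6038 0.0797 0.2149] [-1.7999e+02 -1.0000e-02  1.7000e+02]
```

View pics/place4.png

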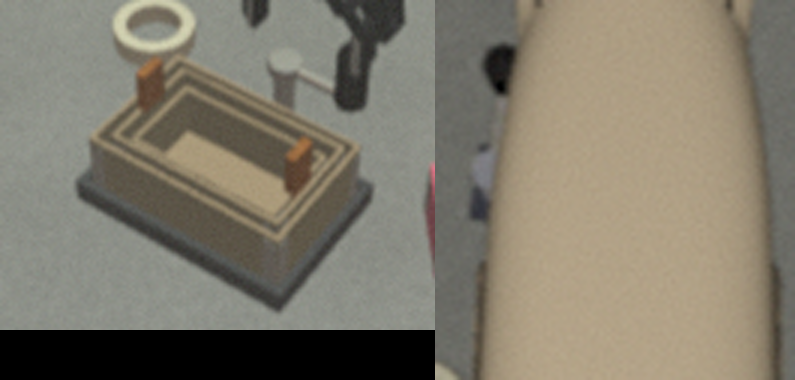

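Both trays are nested, with the tabs at opposite ends. Next I'll pinch the knob and close the catch.

Emit:
{"name": "step_arm", "arguments": {"increments": [[[0.15, -0.01, 0.01, 0, 0, -0.95], [0.15, 0, 0.01, 0, 0, -0.95], [0.15, 0.01, 0.01, 0, 0, -0.95], [0.15, 0.03, 0.01, 0, 0, -0.95], [0.15, 0.04, 0.01, 0, 0, -0.96], [0.15, 0.05, 0.01, 0, 0, -0.95], [0.14, 0.06, 0.01, 0, 0, -0.96], [0.14, 0.07, 0.01, 0, 0, -0.95]]]}}

```text
time: 28.3
tool_pos: [0.5994, 0.0252, 0.2135]
ee_rot: [180.0, 0.0, 117.7]
ft_force: [-1.2, 0.4, -0.4]
opening: 0.999
finger_force: 0.0
```

Emit:
{"name": "step_arm", "arguments": {"increments": [[[0.13, 0.08, 0.01, 0, 0, -0.96], [0.12, 0.09, 0.01, 0, 0, -0.95], [0.12, 0.1, 0, 0, 0, -0.96], [0.11, 0.11, 0.01, 0, 0, -0.95], [0.1, 0.11, 0, 0, 0.01, -0.96], [0.09, 0.12, 0.01, 0, 0.01, -0.95], [0.08, 0.13, 0, 0, 0, -0.96], [0.07, 0.13, 0.01, 0.01, 0.01, -0.95]]]}}

```text
time: 29.1
tool_pos: [0.602, 0.0615, 0.2121]
ee_rot: [-180.0, -0.1, 152.7]
ft_force: [-0.2, 0.0, 0.2]
opening: 1.002
finger_force: 0.0
```

Emit:
{"name": "step_arm", "arguments": {"increments": [[[0.06, 0.14, 0, 0, 0, -0.96], [0.05, 0.14, 0.01, 0.01, 0.01, -0.95], [0.05, 0.15, 0, 0, 0, -0.96], [0.03, 0.15, 0.01, 0.01, 0.01, -0.95], [0, 0, 0, 0, 0, 0]]]}}

```text
time: 29.6
tool_pos: [0.6028, 0.0802, 0.2115]
ee_rot: [-179.9, -0.2, 170.0]
ft_force: [0.5, -0.2, 0.4]
opening: 0.998
finger_force: 0.0
```

```bash
python3 plan.py 0.6038 0.0797 0.165 170 / 0.6038 0.0797 0.121 170 0.6; echo ARC
python3 - <<'E'
import numpy as np
P=np.array([.5344,.0890]); w=[]
for i in range(1,8):
    a=np.radians(-8.2-i*89.4/7); q=P+.07*np.array([np.cos(a),np.sin(a)]); w.append(f"{q[0]:.4f} {q[1]:.4f} 0.121 {170-i*88/7:.1f}")
open("arc.txt","w").write(" / ".join(w))
E
python3 plan.py c $(cat arc.txt)
```

```text
[[[-0.02,0,0.77,-0.01,-0.02,0],[-0.02,-0.01,0.78,0,-0.03,0.01],[0,0,0.49,0,0,0],[0,0,0.49,0,0,0],[0,0,0.49,0,0,0]]]
5 [0.6038 0.0797 0.1209] [-1.7999e+02  1.0000e-02  1.6999e+02]
ARC
[[[0.01,-0.18,0,0,0,0.92],[0,-0.18,0,0,0,0.91],[-0.01,-0.18,0,0,0,0.92],[0.02,-0.17,0,0,0,0.91],[0,-0.17,0,0,0,0.91],[-0.01,-0.18,0,0,0,0.9],[0.01,-0.17,0,0,0,0.92],[0,-0.17,0,0,0,0.92]]]
[[[-0.01,-0.18,0,0,0,0.91],[0.02,-0.17,0,0,0,0.92],[0,-0.17,0,0,0,0.92],[-0.01,-0.17,0,0,0,0.91],[0.02,-0.17,0,0,0,0.92],[0,-0.18,0,0,0,0.92],[-0.01,-0.17,0,0,0,0.91],[0.02,-0.17,0,0,0,0.91]]]
[[[0,-0.18,0,0,0,0.91],[0,-0.17,0,0,0,0.91],[0.02,-0.17,0,0,0,0.92],[0,-0.18,0,0,0,0.91],[-0.01,-0.17,0,0,0,0.92]]]
21 [0.5251 0.0196 0.1209] [1.7999e+02 1.0000e-02 8.1990e+01]
```

Emit:
{"name": "step_arm", "arguments": {"increments": [[[-0.02, 0, 0.77, -0.01, -0.02, 0], [-0.02, -0.01, 0.78, 0, -0.03, 0.01], [0, 0, 0.49, 0, 0, 0], [0, 0, 0.49, 0, 0, 0], [0, 0, 0.49, 0, 0, 0]]]}}

```text
time: 30.1
tool_pos: [0.604, 0.0788, 0.1208]
ee_rot: [-180.0, 0.1, 169.8]
ft_force: [1.0, -0.6, -0.0]
opening: 0.997
finger_force: 0.0
```

Emit:
{"name": "step_arm", "arguments": {"increments": [[[0, 0, 0, 0, 0, 0], [0, 0, 0, 0, 0, 0], [0, 0, 0, 0, 0, 0], [0, 0, 0, 0, 0, 0], [0, 0, 0, 0, 0, 0], [0, 0, 0, 0, 0, 0]]], "grip": 1}}

```text
time: 30.7
tool_pos: [0.6053, 0.0792, 0.1236]
ee_rot: [180.0, 0.3, 169.9]
ft_force: [-0.4, -1.4, 4.2]
opening: 0.333
finger_force: 59.0
```

Emit:
{"name": "step_arm", "arguments": {"increments": [[[0.01, -0.18, 0, 0, 0, 0.92], [0, -0.18, 0, 0, 0, 0.91], [-0.01, -0.18, 0, 0, 0, 0.92], [0.02, -0.17, 0, 0, 0, 0.91], [0, -0.17, 0, 0, 0, 0.91], [-0.01, -0.18, 0, 0, 0, 0.9], [0.01, -0.17, 0, 0, 0, 0.92], [0, -0.17, 0, 0, 0, 0.92]]]}}

```text
time: 31.5
tool_pos: [0.5874, 0.0416, 0.1236]
ee_rot: [179.8, 0.2, 136.3]
ft_force: [-0.7, 0.2, 5.5]
opening: 0.334
finger_force: 59.4
```

Emit:
{"name": "step_arm", "arguments": {"increments": [[[-0.01, -0.18, 0, 0, 0, 0.91], [0.02, -0.17, 0, 0, 0, 0.92], [0, -0.17, 0, 0, 0, 0.92], [-0.01, -0.17, 0, 0, 0, 0.91], [0.02, -0.17, 0, 0, 0, 0.92], [0, -0.18, 0, 0, 0, 0.92], [-0.01, -0.17, 0, 0, 0, 0.91], [0.02, -0.17, 0, 0, 0, 0.91]]]}}

```text
time: 32.3
tool_pos: [0.5519, 0.0203, 0.1235]
ee_rot: [179.8, 0.1, 102.7]
ft_force: [-1.2, -3.3, 7.4]
opening: 0.328
finger_force: 59.5
```

Emit:
{"name": "step_arm", "arguments": {"increments": [[[0, -0.18, 0, 0, 0, 0.91], [0, -0.17, 0, 0, 0, 0.91], [0.02, -0.17, 0, 0, 0, 0.92], [0, -0.18, 0, 0, 0, 0.91], [-0.01, -0.17, 0, 0, 0, 0.92], [0, 0, 0, 0, 0, 0]]]}}

```text
time: 32.9
tool_pos: [0.5255, 0.0185, 0.1235]
ee_rot: [179.8, 0.1, 81.9]
ft_force: [-2.2, -2.5, 7.3]
opening: 0.338
finger_force: 59.6
```

Emit:
{"name": "step_arm", "arguments": {"increments": [[[0, 0, 0, 0, 0, 0], [0, 0, 0, 0, 0, 0], [0, 0, 0, 0, 0, 0], [0, 0, 0, 0, 0, 0], [0, 0, 0, 0, 0, 0]]], "grip": 0}}

```text
time: 33.4
tool_pos: [0.5258, 0.0193, 0.1219]
ee_rot: [179.9, -0.0, 82.0]
ft_force: [-0.0, 0.1, -0.2]
opening: 1.0
finger_force: 0.0
```

Emit:
{"name": "step_arm", "arguments": {"increments": [[[0, 0, -0.8, 0, 0, 0], [0, 0, -1, 0, 0, 0], [0, 0, -1, 0, 0, 0], [0, 0, -1, 0, 0, 0], [0.5, -0.8, 0, 0, 0, 0], [0.5, -0.8, 0, 0, 0, 0], [0.5, -0.8, 0, 0, 0, 0], [0, 0, 0, 0, 0, 0]]]}}

```text
time: 34.2
tool_pos: [0.4583, 0.0753, 0.2362]
ee_rot: [179.9, -0.0, 82.1]
ft_force: [0.9, -0.1, -0.0]
opening: 1.002
finger_force: 0.0
```

Run:
```python
from h import *
s=robot.get_state();print(s["time"],s["tool_pos"].round(3),s["ft_force"].round(1))
cv2.imwrite("pics/final.png",cv2.resize(shot("scene")[90:380,100:480],(786,600),interpolation=cv2.INTER_CUBIC))
```

```text
34.2 [0.458 0.075 0.236] [ 0.9 -0.1 -0. ]
```

View pics/final.png

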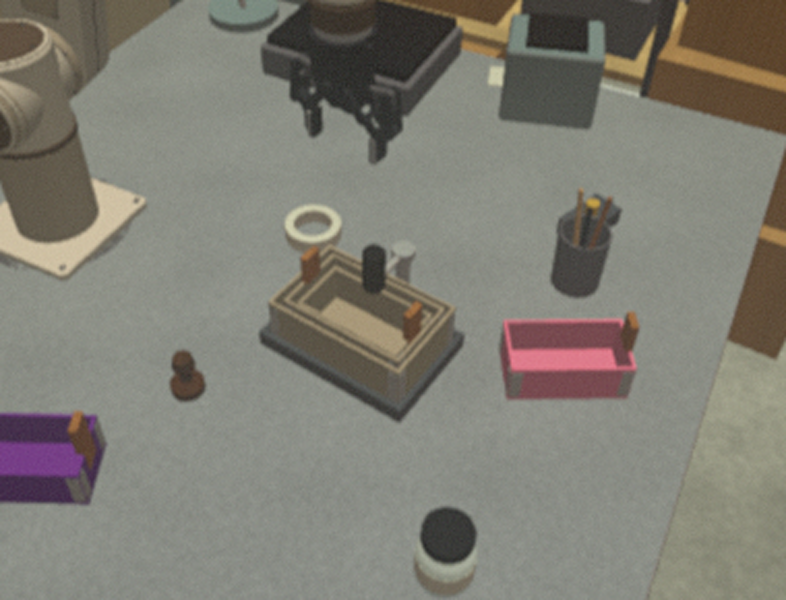

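The catch is closed over the nest, with the knob at (373,268). The gripper is clear, and the bystanders and look-alikes are where they were.

```bash
python3 -c "
from plant import ticket; print(ticket.finish_job())"
```

```text
the job is handed in; nothing more can be done
None
```

The job is handed in: the middle tray is nested in the large one and the small in the middle, the catch is closed and the arm is clear at 34 s; the hand-in gave no verdict, but the last picture shows all of this with the bystanders in place.

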